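Load the cleaning basket with ring castings

TASK

Lift the wire cleaning basket up and off the drip stand's two prongs and stand it on the cork mat. Then swing the lid of the grey parts box right back until its snap hinge holds it there, tip all three ring castings out of the box into the basket, and stand the box upright on the bench again. Leave the other things on the bench alone.

Things in the scene. Friction and masses are not known exactly. Their poses are not given: they have to be found in the camera images.
- basket: Open wire-mesh basket, steel, 120 mm (its x) by 110 mm (its y), walls 45 mm high, 3 mm thick, about 200 g. A fixed carrying bar of 6 mm wire rises from the middles of its two y sides and crosses over the open top along its y axis, 90 mm above the underside (45 above the rim). Origin: centre of the underside; z up. At the start it hangs level by this bar from the drip stand.
- basket_grip (a point): Centre of the black plastic sleeve on the middle of the basket's carrying bar, the place to hold it: 14 mm diameter, 44 mm long along the basket's y axis, 90 mm above the basket's underside and 45 mm above its rim.
- drip_stand: Fixed drip stand: 200 x 120 mm aluminium tray and, 90 mm behind the seats (its +x), a post 153 mm high carrying two parallel steel prongs of 6 mm wire, 34 mm either side of the middle. They run from the post towards the stand's -x (the robot's side), ends turned up. Origin: on the bench straight below the middle of the seats; z up.
- hook_seat (a point): Middle point between the two seats of the prongs, at the centre of the carrying bar when the basket hangs there, 148.5 mm above the bench.
- hook_tips (a point): Middle between the tops of the two upturned prong ends: 20 mm in front (the stand's -x) of the seat point and 12 mm above it. The bar must rise 15 to 30 mm to pass over them (at 33 mm the rim meets the prongs from below); the basket must then be drawn 85 mm along the stand's -x before its rear rim is out from under the prongs.
- mat: Flat cork mat, 180 mm (its x) by 170 mm (its y), 3 mm thick, fixed to the bench. Origin: centre of its underside.
- box_center (a point): Centre (19 mm up) of the grey plastic parts box: 114 mm long (its x), 58 wide (its y), 38 high, walls 3 mm, loose, about 260 g; grip it across its width. z up, -x towards its front (the tab's end). The rear half of its floor is flat; from the middle a scoop rises at 30 degrees to the top of the low front wall: contents slide out there when the front is tipped down 55 to 80 degrees.
- box_lip (a point): Middle of the top edge of the box's front wall, over which the contents slide out: 57 mm in front (the box's -x) of the box's centre and 14.5 mm above it.
- lid_tab (a point): Centre of the tab that sticks out 30 mm from the front edge of the clear lid, in the lid's plane: 14 mm wide (along the box's y), 8 mm thick, free space below and beside it. With the lid shut it lies 72 mm in front of the box's centre, 20 mm above it; the lid's edge (58 mm wide) is 15 mm behind it, so reach past the tab by no more than that as the lid stands up. Moves with the lid.
- lid_hinge (a point): Middle of the lid's hinge line, at the top rear edge of the box (57 mm behind the box's centre, 19.5 mm above it); the line runs along the box's y axis. The tab's centre is 129 mm from it.
- lid (a joint): Angle of the lid, rad: 0 shut, 1.57 standing upright, 3.3 fully back at its stop, sticking out behind the box. Snap hinge: a spring pulls the lid shut below about 1.5 and throws it on to the stop above about 1.6, where it holds the lid even when the box is tipped. Opening takes about 0.5 N at the tab.
- casting0_center (a point): Centre of a brass signet-ring casting, outside diameter 22 mm, 5 mm thick, with a small flat-topped boss on one side; about 12 g. Smooth: it slides at about 20 degrees. It lies flat on the rear half of the box's floor.
- casting1_center (a point): The second casting, the same.
- casting2_center (a point): The third casting, the same.
- pliers: Bystander: black-handled pliers lying beyond the mat, 12 mm high. Leave alone.
- tin: Bystander: round aluminium tin, 57 mm diameter, 21 mm high, beyond the mat. Leave alone.
- sanding_stick: Bystander: flat wooden sanding stick, 170 mm long, lying between the robot and the mat. Leave alone.
- jar: Bystander: small jar, 52 mm diameter, 60 mm high, standing between the robot and the mat. Leave alone.
Mind the look-alikes: they are no part of the job. Several things look just like the part that bears box_center: the one meant starts farthest from the robot's base.

How it is judged:
By the outcome, as a careful person would: the job done as asked, in the order asked, and still so for the second after the job is handed in, with the robot touching nothing.
It also fails if it takes over 72 s, if anything falls off the work surface, if the arm or the gripper's body presses on something with over 40 N, if the wrist force passes 120 N, or if a joint passes its speed limit or range.

ROBOT

A 6-joint arm with a two-finger parallel gripper is mounted at the origin on the work surface. World frame = base frame: x ahead of the robot, y to its left, z up, the work surface at z = 0. Lengths are in mm, angles in rad, forces in N, time in s.
With the tool pointing down it reaches from about 275 to 1000 mm from the base axis. Payload 8.4 kg.
Tool frame: the origin (TCP) lies between the finger pads; the fingertips stand 22 mm ahead of it and the grasp point (between the pads) lies 3 mm ahead of it; z points along the fingers, y is the line along which they close (so a half turn about z gives the same grasp; the last joint's range is limited). The gripper opens to 85 mm and grips with 20 to 120 N. Pads are 22 mm wide; open, the fingers measure 114 mm over their backs; the gripper's body (76 mm by 85 mm) begins 54 mm behind the grasp point. The pads swing forward as they close: fully open they stand 13 mm farther back than shut.
Start: joints at [1.334, 0.353, 1.633, -0, 1.155, -0.002], TCP at [145.404, 607.853, 253.281] pointing down, gripper open.
Joint ranges: [-2.63, 2.63], [-0.92, 2.1], [0.06, 2.66], [-1.3, 4.44], [0, 2.69], [-3.02, 3.02]. Speed limits (rad/s): [2.22, 2.22, 2.79, 3.14, 3.14, 3.14].

INTERFACE

Orientations are given as [roll, pitch, yaw] about the fixed x, y, z axes, in that order (R = Rz(yaw) Ry(pitch) Rx(roll)).
In Python, from rig import r, grab_frame gives the robot as it stands.
- The arm moves only by the shell command python3 -m inch 'ROWS' [FORCE]. ROWS is JSON, a list of rows, each a list of 7 numbers: the turn, a rotation vector about the tool's x, y, z as a fraction of full scale, then the shift along the tool's x, y, z as a fraction of full scale, then the closure, from 0 (fully open) to 1 (shut). In form: [[rx, ry, rz, dx, dy, dz, fingers], ...]. A call has 1 to 8 rows; each row shifts and turns the commanded pose from where the row before left it, along the tool's axes as they then stand; what a row does not reach is not made up. Full scale, the value 1, is 2.5 cm for a shift and pi rad for a turn. A row lasts 1/12 s, in which the tool goes at most 41.7 mm and 7.16 degrees, less where a joint would pass 70% of its speed; a pose out of reach is approached as far as the arm can. A call with a number of a shift or a turn outside -1 to 1 is refused whole. A call with a gripper value outside its range is refused whole. The fingers move at their own pace and stop on an object; FORCE is the grip in N (left out, the last holds). Time passes only in rows, so rows that do not move let the fingers close. It gives the time, the measured TCP pose, the force, the opening and the grip force at its end, in the units of the state.
- r.sense(): the state, without advancing time (a new reading comes with each control period).
- grab_frame(name): name is "scene" or "top" or "wrist"; returns a dict with "pixels" (384x512x3 uint8, red, green, blue), "z_map" (384x512 float32, mm along the optical axis (not along the pixel's ray), 0 where there is no reading), "vertical_fov" (degrees; the focal length in pixels is half the picture's height over the tangent of half this angle, whatever the lens; pixels are square), "cx", "cy" (the principal point, pixels), "cam_to_world" (4x4, takes a point from camera to world coordinates). Camera axes: x right, y down, z forward; pixel columns grow to the right and rows downward; lengths in mm; the calibration is good to about 2 mm. A picture is of the moment at which its call begins.
- r.sign_off(): hands the job in; it is judged then, once.
The state is a dict: "clock": time; "qpos": joint angles; "qvel": joint speeds; "joint_efforts": joint torques, N m; "eef_pos": TCP position; "tcp_rot": TCP orientation; "contact_force": force on the tool from outside, world axes, zero at the start; "wrist_torque": the same for the moment, N m; "opening": opening from 0.0 (shut) to 1.0 (fully open); "grasp_force": force on a finger pad.
Only numpy, scipy, OpenCV 4.12 (cv2) and the standard library are available. Lean on these libraries where they do the work, as an engineer would, in place of code of your own. Each camera call takes 0.05 s, during which the arm holds its last target. There are 200 camera calls.

## Working session

There is one attempt and no reset: what is moved stays moved. The work goes in short steps, Python scripts to look and compute and a shell command to move; the robot and the scene stay as the last step left them, time stands still between calls to the robot, and variables do not carry over. Pictures are saved under pics/ and viewed, at most 10 in all, crops included, and the job is handed in when it is done.

```bash
ls; mkdir -p pics; python3 - <<'E'
from rig import r, grab_frame
import cv2, numpy as np, pickle
print(r.sense())
for n in ("scene","top"):
    f=grab_frame(n); pickle.dump(f,open(f"{n}0.pkl","wb"))
    cv2.imwrite(f"pics/{n}0.png",cv2.resize(f["pixels"][:,:,::-1],(768,576),interpolation=cv2.INTER_CUBIC))
    print(n,f["vertical_fov"],f["cx"],f["cy"],np.round(f["cam_to_world"],3).tolist())
E
```

```text
pics
{'clock': 0.0, 'qpos': array([ 1.33358218e+00,  3.53638830e-01,  1.63412760e+00, -1.70528822e-05,
        1.15520487e+00, -2.42023798e-03]), 'qvel': array([ 0.00059258, -0.0001132 ,  0.00127053,  0.00060965,  0.00053956,
       -0.00026555]), 'joint_efforts': array([ 9.00945452e-04, -6.05243325e+01, -3.42059970e+01,  2.08573538e-04,
        9.36608179e-03, -7.66707444e-05]), 'eef_pos': array([145.31464433, 607.41668933, 252.5702775 ]), 'tcp_rot': array([-3.14021397e+00,  1.22550919e-05,  2.90680565e+00]), 'contact_force': array([ 0.56567841,  0.09798254, -0.89304419]), 'wrist_torque': array([ 0.00435108,  0.02105574, -0.02657715]), 'grasp_force': 0.0, 'opening': 1.0000932043110549}
scene 53.58517174811174 260.6281959241357 192.13201315767927 [[-0.011, 0.87, -0.494, 1016.684], [1.0, 0.011, -0.003, 46.548], [0.003, -0.494, -0.87, 1077.378], [0.0, 0.0, 0.0, 1.0]]
top 57.77367158371224 258.4624720531309 194.60661702951745 [[0.074, -0.969, 0.234, 258.243], [-0.997, -0.072, 0.015, 35.006], [0.002, -0.235, -0.972, 1005.16], [0.0, 0.0, 0.0, 1.0]]
```

View pics/scene0.png

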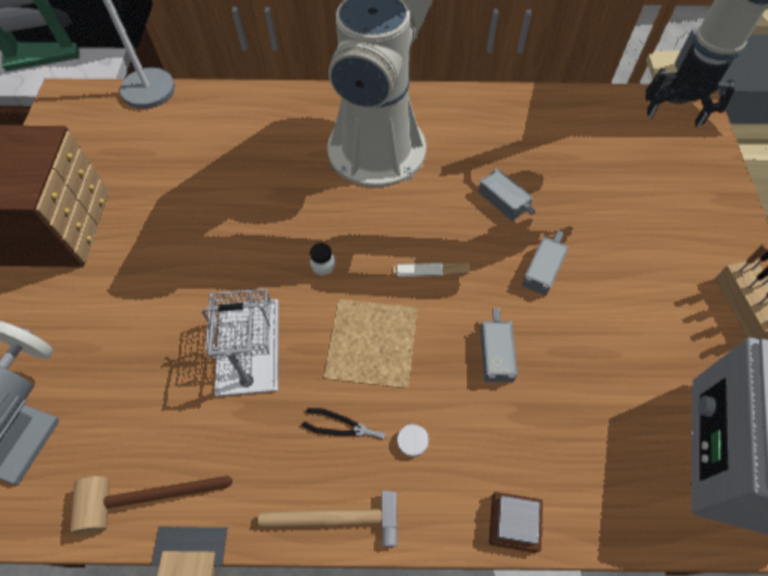

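View pics/top0.png

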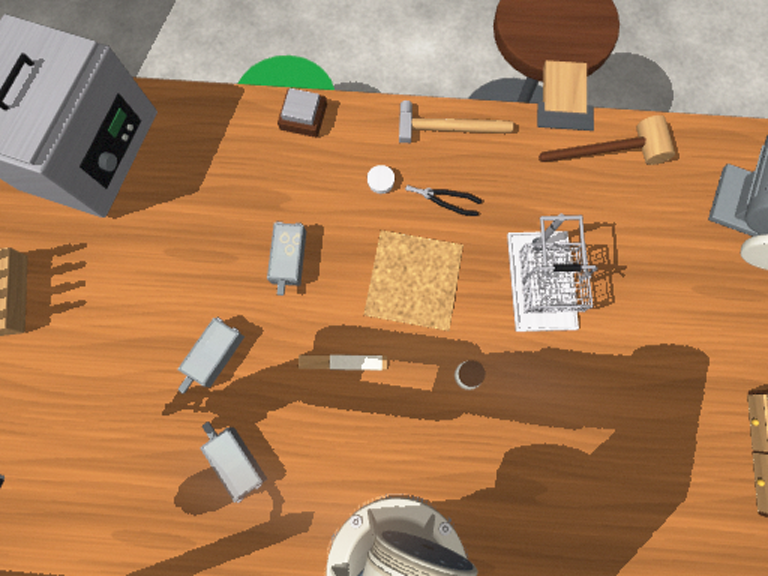

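Both views show three grey boxes. In the top view they are at (287,252), (208,355) and (232,463), in 768-px coordinates. The one at (287,252), scene (498,350), is farthest from the base at (400,540), and rings show through its lid. The basket's black sleeve is at top (567,268) / scene (232,308), and the mat is at top (414,280). Next I'll measure these and make the enlarged crop.

```bash
cat > h.py <<'E'
import numpy as np, cv2, pickle
def ray(f,u,v):
    F=f["pixels"].shape[0]/2/np.tan(np.radians(f["vertical_fov"])/2)
    M=np.array(f["cam_to_world"]); d=M[:3,:3]@np.array([(u-f["cx"])/F,(v-f["cy"])/F,1.])
    return M[:3,3],d
def plane(f,u,v,z):
    o,d=ray(f,u,v); return o+d*(z-o[2])/d[2]
def tri(f,p,g,q):
    o,d=ray(f,*p); a,e=ray(g,*q)
    s=np.linalg.lstsq(np.c_[d,-e],a-o,rcond=None)[0]
    A,B=o+s[0]*d,a+s[1]*e; return (A+B)/2,np.linalg.norm(A-B)
def cloud(f):
    H,W=f["z_map"].shape; v,u=np.mgrid[:H,:W]
    F=H/2/np.tan(np.radians(f["vertical_fov"])/2); z=f["z_map"]
    P=np.stack([(u-f["cx"])/F*z,(v-f["cy"])/F*z,z],-1); M=np.array(f["cam_to_world"])
    return P@M[:3,:3].T+M[:3,3]
def blobs(m,amin=20):
    n,l,s,c=cv2.connectedComponentsWithStats(m.astype(np.uint8))
    return [(i,c[i],s[i]) for i in range(1,n) if s[i,4]>=amin],l
E
python3 - <<'E'
from h import *
S=pickle.load(open("scene0.pkl","rb"));T=pickle.load(open("top0.pkl","rb"))
def win(f,x0,y0,x1,y1):
    k=512/768; m=np.zeros(f["pixels"].shape[:2],bool); m[int(y0*k):int(y1*k),int(x0*k):int(x1*k)]=1; return m
pt={}
for n,f,w in (("S",S,(205,295,260,320)),("T",T,(545,255,595,280))):
    m=(f["pixels"].max(2)<55)&win(f,*w)
    for i,c,s in blobs(m,8)[0]: print(n,"sleeve",c,s)
    v,u=np.nonzero(m); pt[n]=(u.mean(),v.mean())
    b,l=blobs(m,8); i,c,s=max(b,key=lambda t:t[2][4]); pt[n]=c
    ys,xs=np.nonzero(l==i); r=cv2.minAreaRect(np.c_[xs,ys].astype(np.float32)); print(r)
    for q in cv2.boxPoints(r): print(plane(f,*q,148.5).round(1))
print("sleeve",tri(S,pt["S"],T,pt["T"]),plane(S,*pt["S"],148.5),plane(T,*pt["T"],148.5))
for n,f,ws in (("T",T,dict(mat=(350,220,475,340),box=(258,212,318,305),stand=(500,225,590,340))),("S",S,dict(mat=(315,290,425,395),box=(475,300,525,390)))):
    h=cv2.cvtColor(f["pixels"],cv2.COLOR_RGB2HSV).astype(int); C=cloud(f)
    for k,w in ws.items():
        W=win(f,*w)
        m={"mat":(h[...,0]>12)&(h[...,1]>60)&(h[...,2]>150)&(C[...,2]>-50),"box":(h[...,1]<70)&(h[...,2]>60),"stand":(h[...,1]<40)&(h[...,2]>150)}[k]&W
        b,l=blobs(m); i,c,s=max(b,key=lambda t:t[2][4]); ys,xs=np.nonzero(l==i)
        r=cv2.minAreaRect(np.c_[xs,ys].astype(np.float32)); z={"mat":3,"box":38,"stand":3}[k]
        print(n,k,np.round(r[0],1),"area",s[4],"z",np.median(C[l==i][:,2]))
        for q in cv2.boxPoints(r): print("  ",q.round(1),plane(f,*q,z)[:2].round(1))
        print("  c",plane(f,*r[0],z).round(1))
im=T["pixels"][140:210,170:220]; a=cv2.resize(im,None,fx=8,fy=8,interpolation=cv2.INTER_CUBIC)
im=S["pixels"][190:260,130:190]; b=cv2.resize(im,(480,560),interpolation=cv2.INTER_CUBIC)
cv2.imwrite("pics/crop1.png",cv2.resize(np.hstack([a,b]),(790,502))[:,:,::-1])
E
```

```text
S sleeve [152.77083333 204.3125    ] [146 203  15   4  48]
((153.0, 204.5), (3.0, 14.0), 90.0)
[ 527.8 -272.6  148.5]
[ 527.4 -233.9  148.5]
[ 536.7 -232.6  148.5]
[ 537.2 -271.1  148.5]
T sleeve [377.84415584 178.22077922] [369 176  18   5  77]
((377.5, 178.0), (4.0, 17.0), 90.0)
[ 534.7 -230.8  148.5]
[ 537.9 -274.3  148.5]
[ 527.2 -274.2  148.5]
[ 524.  -230.8  148.5]
sleeve (array([ 530.90425555, -253.82738135,  147.00617401]), np.float64(0.1433778515185326)) [ 531.69711278 -253.26989317  148.5       ] [ 530.43565059 -253.40009667  148.5       ]
T mat [274.  185.5] area 6299 z 0.7448089875260848
   [233. 225.] [403.8 117.9]
   [233. 146.] [646.8 140. ]
   [315. 146.] [ 665.5 -110.7]
   [315. 225.] [ 421.4 -119.4]
  c [531.    6.8   3. ]
T box [190.4 172.3] area 939 z 39.97407598518885
   [176.5 195.1] [472.7 283.6]
   [181.9 147. ] [618.9 286.7]
   [204.3 149.5] [616.1 219.9]
   [198.9 197.5] [470.1 219. ]
  c [543.2 252.3  38. ]
T stand [366.5 185. ] area 2407 z 7.6227773082139265
   [337.6 152. ] [ 651.3 -180.2]
   [389.6 147.6] [ 677.2 -338.9]
   [395.4 218. ] [ 459.2 -352.7]
   [343.4 222.4] [ 435.2 -201.7]
  c [ 553.  -268.5    3. ]
S mat [246. 228.] area 4455 z 2.0913739156287647
   [210. 194.] [ 415.8 -120.8]
   [282. 194.] [412.9 112.5]
   [282. 262.] [642.4 108.6]
   [210. 262.] [ 644.9 -103.2]
  c [534.5  -0.6   3. ]
S box [331.7 229.8] area 908 z 41.40598862967602
   [318.7 205.9] [473.1 222.7]
   [340.9 204.2] [466.3 291.8]
   [344.7 253.6] [627.4 287.7]
   [322.5 255.3] [633.4 223.2]
  c [552.9 256.3  38. ]
```

View pics/crop1.png

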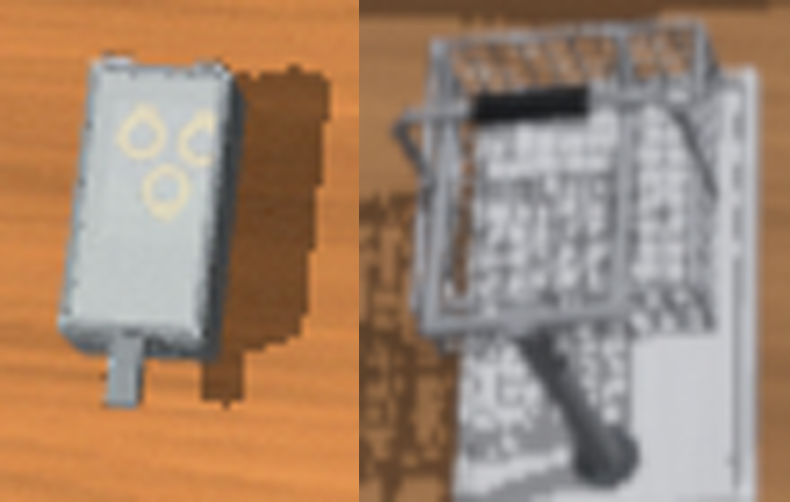

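The crop shows three ring castings under the clear lid of the chosen box, at crop (140,130), (197,140) and (165,190). Its tab is at (123,375), toward the robot. On the right, the sleeve at (530,105) lies nearly along y. Next come the yaws of the box, mat and stand.

```bash
python3 - <<'E'
from h import *
S=pickle.load(open("scene0.pkl","rb"));T=pickle.load(open("top0.pkl","rb"))
def rect(P):
    r=cv2.minAreaRect(P[:,:2].astype(np.float32)); return np.round(r[0],1),np.round(r[1],1),round(r[2],2)
for n,f in (("S",S),("T",T)):
    C=cloud(f); h=cv2.cvtColor(f["pixels"],cv2.COLOR_RGB2HSV).astype(int); x,y,z=C[...,0],C[...,1],C[...,2]
    reg=(x>440)&(x<640)&(y>200)&(y<310)
    m=reg&(z>32)&(z<50)
    b=cv2.morphologyEx(m.astype(np.uint8),cv2.MORPH_OPEN,np.ones((13,13)))>0
    P=np.array([plane(f,u,v,39.) for v,u in zip(*np.nonzero(b))]); print(n,"box",rect(P),"z",np.median(z[b]))
    t=m&(x<488); Q=np.array([plane(f,u,v,39.) for v,u in zip(*np.nonzero(t))])
    print("  tabregion",[ (round(a), Q[(Q[:,0]>a)&(Q[:,0]<=a+5)][:,1].min().round(1),Q[(Q[:,0]>a)&(Q[:,0]<=a+5)][:,1].max().round(1)) for a in range(455,490,5) if ((Q[:,0]>a)&(Q[:,0]<=a+5)).any()])
    g=(h[...,0]>12)&(h[...,0]<30)&(h[...,1]>60)&(h[...,1]<165)&(h[...,2]>150)&(x>400)&(x<670)&(y>-130)&(y<130)
    g=cv2.morphologyEx(g.astype(np.uint8),cv2.MORPH_CLOSE,np.ones((5,5)));g=cv2.morphologyEx(g,cv2.MORPH_OPEN,np.ones((7,7)))>0
    P=np.array([plane(f,u,v,3.) for v,u in zip(*np.nonzero(g))]); print(n,"mat",rect(P))
    w=(h[...,1]<40)&(h[...,2]>140)&(x>420)&(x<680)&(y>-330)&(y<-150)&(z<15)
    P=np.array([plane(f,u,v,4.) for v,u in zip(*np.nonzero(w))])
    e=[]
    for a in range(450,650,10):
        k=P[(P[:,0]>a)&(P[:,0]<=a+10)]
        if len(k): e.append((a+5,k[:,1].max()))
    e=np.array(e); print("  tray +y edge",e[:,1].round(),np.polyfit(*e[2:-2].T,1), "x",P[:,0].min(),P[:,0].max(),rect(P))
    p=(z>140)&(z<175)&(x>440)&(x<660)&(y>-340)&(y<-150); Q=C[p]
    for a in range(500,640,12):
        k=Q[(Q[:,0]>a)&(Q[:,0]<=a+12)]
        if len(k): print("   hi",a,len(k),k[:,1].min().round(),np.median(k[:,1]).round(),k[:,1].max().round(),k[:,2].max().round())
E
```

```text
S box (array([560.8, 257.4]), array([112.9,  59.9]), 0.4) z 41.79576538103311
  tabregion [(470, np.float64(251.2), np.float64(263.5)), (475, np.float64(250.9), np.float64(263.2)), (480, np.float64(250.4), np.float64(262.9)), (485, np.float64(250.1), np.float64(250.1))]
S mat (array([5.452e+02, 2.000e-01]), array([252.1, 259.3]), 0.1)
  tray +y edge [-197. -196. -195. -194. -192. -192. -194. -193. -191. -190. -189. -188.
 -187. -186. -185. -184. -182. -182. -180. -180.] [ 8.74466464e-02 -2.37032221e+02] x 439.43370393487487 647.5585973911135 (array([ 545.1, -249.7]), array([202.6, 123. ]), 5.64)
   hi 500 3 -220.0 -217.0 -216.0 162.0
   hi 512 25 -287.0 -221.0 -215.0 162.0
   hi 524 83 -293.0 -235.0 -196.0 158.0
   hi 536 79 -305.0 -262.0 -213.0 158.0
   hi 548 16 -284.0 -247.0 -211.0 147.0
   hi 560 19 -283.0 -278.0 -209.0 149.0
   hi 572 18 -281.0 -213.0 -208.0 152.0
   hi 584 17 -280.0 -276.0 -207.0 154.0
   hi 596 19 -280.0 -275.0 -206.0 153.0
   hi 608 32 -278.0 -229.0 -204.0 156.0
   hi 620 86 -277.0 -243.0 -204.0 157.0
T box (array([557.9, 255.9]), array([112.9,  60.4]), 4.25)
[... 285 characters left out ...]
ray +y edge [-200. -200. -199. -196. -196. -196. -196. -193. -192. -192. -192. -189.
 -189. -189. -185. -185. -185. -185. -182. -185.] [ 9.76670647e-02 -2.44934813e+02] x 442.1286359904492 653.2181362949887 (array([ 547.5, -252.4]), array([202. , 123.4]), 5.8)
   hi 500 6 -222.0 -219.0 -217.0 160.0
   hi 512 24 -291.0 -236.0 -202.0 159.0
   hi 524 150 -306.0 -250.0 -199.0 157.0
   hi 536 31 -308.0 -270.0 -214.0 154.0
   hi 548 21 -287.0 -281.0 -213.0 148.0
   hi 560 21 -284.0 -216.0 -211.0 150.0
   hi 572 23 -284.0 -279.0 -210.0 152.0
   hi 584 21 -283.0 -213.0 -209.0 152.0
   hi 596 20 -280.0 -245.0 -207.0 152.0
   hi 608 79 -280.0 -238.0 -206.0 157.0
   hi 620 45 -282.0 -261.0 -224.0 156.0
```

```bash

python3 -m inch '[[0,0,0.0394,0,0,0,0],[0,0,0.0394,0,0,0,0],[0,0,0.0394,0,0,0,0],[0,0,0.0394,0,0,0,0],[0,0,0.0394,0,0,0,0]]'
python3 -m inch '[[0,0,0.0394,0,0,0,0],[0,0,0.0394,0,0,0,0],[0,0,0.0394,0,0,0,0],[0,0,0.0394,0,0,0,0],[0,0,0.0394,0,0,0,0]]'
python3 -m inch '[[0,0,0,-1,0.3,0,0],[0,0,0,-1,0.3,0,0],[0,0,0,-1,0.3,0,0],[0,0,0,-1,0.3,0,0],[0,0,0,-1,0.3,0,0],[0,0,0,-1,0.3,0,0],[0,0,0,-1,0.3,0,0],[0,0,0,-1,0.3,0,0]]'
python3 -m inch '[[0,0,0,-1,0.3,0,0],[0,0,0,-1,0.3,0,0],[0,0,0,-1,0.3,0,0],[0,0,0,-1,0.3,0,0],[0,0,0,-1,0.3,0,0],[0,0,0,-1,0.3,0,0],[0,0,0,-1,0.3,0,0],[0,0,0,-1,0.3,0,0]]'
python3 -c "
from h import *
S=pickle.load(open('scene0.pkl','rb'));T=pickle.load(open('top0.pkl','rb'))
for f,c in ((T,[(380,230),(463,243),(449,330),(364,318)]),(S,[(340,300),(417,305),(410,387),(327,381)])):
    p=np.array([plane(f,u/1.5,v/1.5,3.)[:2] for u,v in c]); print(p.round(),p.mean(0).round())
"
```

```text
clock: 0.52
eef_pos: [145.3, 607.6, 252.8]
tcp_rot: [-3.141, 0.001, 2.282]
contact_force: [-0.2, -0.0, -0.0]
opening: 1.0
grasp_force: 0.0
clock: 0.93
eef_pos: [145.4, 607.6, 252.8]
tcp_rot: [-3.141, 0.001, 1.663]
contact_force: [0.2, -0.1, 0.8]
opening: 1.004
grasp_force: 0.0
clock: 1.6
eef_pos: [224.9, 413.3, 253.0]
tcp_rot: [-3.141, 0.0, 1.669]
contact_force: [0.9, 0.6, -0.5]
opening: 0.999
grasp_force: 0.0
clock: 2.27
eef_pos: [304.1, 220.2, 253.2]
tcp_rot: [-3.141, 0.0, 1.669]
contact_force: [0.8, -0.1, 0.8]
opening: 1.002
grasp_force: 0.0
[[628.  76.]
 [612. -93.]
 [433. -73.]
 [444.  93.]] [529.   1.]
[[437. -66.]
 [447.  99.]
 [630.  83.]
 [620. -81.]] [534.   9.]
```

```bash

python3 -m inch '[[0,0,0,-1,0.36,0,0],[0,0,0,-1,0.36,0,0],[0,0,0,-1,0.36,0,0],[0,0,0,-1,0.36,0,0],[0,0,0,-1,0.36,0,0],[0,0,0,-1,0.36,0,0],[0,0,0,-1,0.36,0,0],[0,0,0,-1,0.36,0,0]]'
python3 -m inch '[[0,0,0,-1,0.36,0,0],[0,0,0,-1,0.36,0,0],[0,0,0,-1,0.36,0,0],[0,0,0,-1,0.36,0,0],[0,0,0,-1,0.36,0,0],[0,0,0,-1,0.36,0,0],[0,0,0,-1,0.36,0,0],[0,0,0,-1,0.36,0,0]]'
python3 -m inch '[[0,0,0,-1,0.36,0,0],[0,0,0,-1,0.36,0,0],[0,0,0,-0.9,0.36,0,0],[0,0,0,-0.85,0.36,0,0],[0,0,0,0,0,0,0],[0,0,0,0,0,0,0]]'
python3 - <<'E'
from rig import grab_frame
import cv2
from h import *
f=grab_frame("wrist"); pickle.dump(f,open("wrist0.pkl","wb"))
C=cloud(f); m=(f["pixels"].max(2)<60)&(C[...,2]>135)&(C[...,2]<170)
for i,c,s in blobs(m,60)[0]:
    l=blobs(m,60)[1]; q=C[l==i]; print(c.round(),s,np.median(q,0).round(1),q.min(0).round(),q.max(0).round(),plane(f,*c,148.5).round(1))
cv2.imwrite("pics/wrist0.png",f["pixels"][:,:,::-1])
E
```

```text
clock: 2.93
eef_pos: [395.5, 28.2, 253.2]
tcp_rot: [-3.141, -0.0, 1.669]
contact_force: [0.7, -0.5, 0.2]
opening: 1.002
grasp_force: 0.0
clock: 3.6
eef_pos: [486.7, -163.7, 253.0]
tcp_rot: [-3.141, -0.0, 1.669]
contact_force: [-0.0, 0.1, -0.5]
opening: 0.998
grasp_force: 0.0
clock: 4.1
eef_pos: [531.5, -252.8, 252.6]
tcp_rot: [-3.141, -0.001, 1.668]
contact_force: [-0.3, 0.3, -0.2]
opening: 0.999
grasp_force: 0.0
[255. 196.] [ 246  159   19   68 1118] [ 531.7 -252.8  154.4] [ 523. -276.  145.] [ 540. -227.  157.] [ 531.8 -254.7  148.5]
```

View pics/wrist0.png

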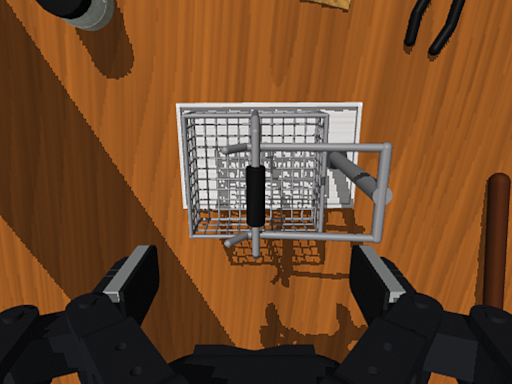

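The wrist view shows the sleeve at (255,196), centred between the fingers and upright in the picture, so the yaw is right. I'll descend and grip.

```bash

python3 -m inch '[[0,0,0,0,0,0.8,0],[0,0,0,0,0,0.8,0],[0,0,0,0,0,0.8,0],[0,0,0,0,0,0.8,0],[0,0,0,0,0,0.84,0],[0,0,0,0,0,0,0],[0,0,0,0,0,0,0]]' 40
python3 -m inch '[[0,0,0,0,0,0,1],[0,0,0,0,0,0,1],[0,0,0,0,0,0,1],[0,0,0,0,0,0,1],[0,0,0,0,0,0,1],[0,0,0,0,0,0,1],[0,0,0,0,0,0,1],[0,0,0,0,0,0,1]]' 40
python3 -m inch '[[0,0,0,0,0,0,1],[0,0,0,0,0,0,1],[0,0,0,0,0,-0.2,1],[0,0,0,0,0,-0.2,1],[0,0,0,0,0,-0.2,1],[0,0,0,0,0,-0.2,1],[0,0,0,0,0,-0.08,1],[0,0,0,0,0,0,1]]'
```

```text
clock: 4.73
eef_pos: [530.6, -251.0, 151.8]
tcp_rot: [-3.139, -0.002, 1.67]
contact_force: [0.2, -0.7, -1.1]
opening: 1.004
grasp_force: 0.0
clock: 5.4
eef_pos: [531.6, -252.3, 152.6]
tcp_rot: [3.142, 0.0, 1.669]
contact_force: [-1.7, -0.4, 5.3]
opening: 0.148
grasp_force: 39.0
clock: 6.07
eef_pos: [532.0, -252.3, 175.0]
tcp_rot: [3.141, 0.001, 1.669]
contact_force: [-0.1, -0.0, -1.9]
opening: 0.147
grasp_force: 39.1
```

```bash

python3 -m inch '[[0,0,0,0,-0.2,0,1],[0,0,0,0,-0.4,0,1],[0,0,0,0,-0.5,0,1],[0,0,0,0,-0.6,0,1],[0,0,0,0,-0.6,0,1],[0,0,0,0,-0.6,0,1],[0,0,0,0,-0.6,0,1],[0,0,0,0,-0.6,0,1]]'
python3 -m inch '[[0,0,0,0,-0.4,0,1],[0,0,0,0,-0.2,0,1],[0,0,0,0,0,0,1]]'
python3 - <<'E'
from rig import grab_frame
import cv2
from h import *
f=grab_frame("scene")
cv2.imwrite("pics/s1.png",cv2.resize(f["pixels"][170:270,120:300,::-1],None,fx=4,fy=4,interpolation=cv2.INTER_CUBIC))
E
```

```text
clock: 6.73
eef_pos: [427.4, -262.0, 174.0]
tcp_rot: [-3.141, -0.0, 1.669]
contact_force: [0.2, -0.6, -3.6]
opening: 0.146
grasp_force: 39.1
clock: 6.98
eef_pos: [413.4, -263.8, 174.3]
tcp_rot: [-3.141, -0.0, 1.668]
contact_force: [0.9, -0.4, -2.6]
opening: 0.149
grasp_force: 39.1
```

View pics/s1.png

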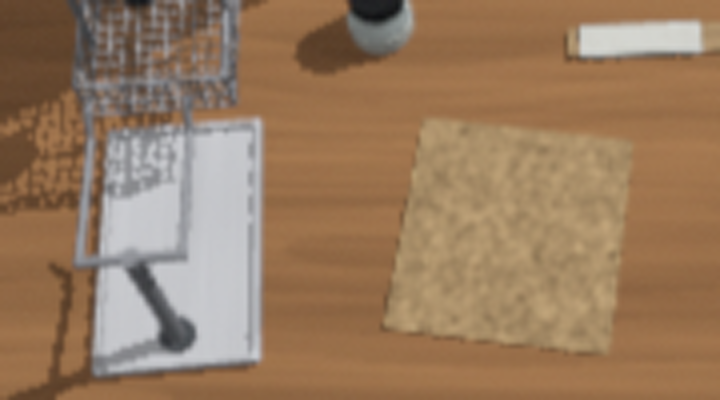

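The basket is clear of the prongs. The mat, at crop (385–632, 118–353), is empty. Next I'll carry the basket over it at a safe height.

```bash

python3 -m inch '[[0,0,0,0,0,-0.8,1],[0,0,0,0,0,-0.8,1],[0,0,0,0.6,0.06,-0.4,1],[0,0,0,1,0.1,0,1],[0,0,0,1,0.1,0,1],[0,0,0,1,0.1,0,1],[0,0,0,1,0.1,0,1],[0,0,0,1,0.1,0,1]]'
python3 -m inch '[[0,0,0,0.75,0.86,0,1],[0,0,0,0.75,0.86,0,1],[0,0,0,0.75,0.86,0,1],[0,0,0,0.75,0.86,0,1],[0,0,0,0.75,0.86,0,1],[0,0,0,0.75,0.86,0,1],[0,0,0.03,0,0,0,1],[0,0,0.03,0,0,0,1]]'
python3 -m inch '[[0,0,0,0,0,0,1],[0,0,0,0,0,0,1]]'
python3 -c "
import pickle,numpy as np
f=pickle.load(open('wrist0.pkl','rb'));print(np.array(f['cam_to_world']).round(2).tolist())"
```

```text
clock: 7.7
eef_pos: [415.6, -121.8, 224.5]
tcp_rot: [3.141, 0.0, 1.669]
contact_force: [0.2, -0.2, -2.5]
opening: 0.145
grasp_force: 39.3
clock: 8.37
eef_pos: [534.0, 3.4, 224.1]
tcp_rot: [3.141, -0.0, 1.479]
contact_force: [-0.9, -1.0, -1.9]
opening: 0.147
grasp_force: 39.4
clock: 8.53
eef_pos: [532.6, 2.0, 224.1]
tcp_rot: [-3.142, -0.0, 1.484]
contact_force: [-0.1, 0.4, -2.4]
opening: 0.143
grasp_force: 39.4
[[1.0, 0.09, 0.03, 524.1], [0.09, -0.95, -0.29, -182.53], [-0.0, 0.29, -0.96, 373.5], [0.0, 0.0, 0.0, 1.0]]
```

```bash

python3 -m inch '[[0,0,0,0,0,0.8,1],[0,0,0,0,0,1,1],[0,0,0,0,0,1,1],[0,0,0,0,0,0.9,1],[0,0,0,0,0,0.6,1],[0,0,0,0,0,0.4,1],[0,0,0,0,0,0.2,1],[0,0,0,0,0,0,1]]'
python3 -m inch '[[0,0,0,0,0,0.06,1],[0,0,0,0,0,0.06,1],[0,0,0,0,0,0,1]]'
```

```text
clock: 9.2
eef_pos: [532.0, 1.5, 101.2]
tcp_rot: [-3.141, 0.0, 1.482]
contact_force: [-0.6, -0.0, -1.7]
opening: 0.148
grasp_force: 39.4
clock: 9.45
eef_pos: [532.8, 1.6, 99.5]
tcp_rot: [3.14, -0.0, 1.481]
contact_force: [-0.1, -0.3, -2.7]
opening: 0.146
grasp_force: 39.4
```

```bash

python3 -m inch '[[0,0,0,0,0,0.06,1],[0,0,0,0,0,0.04,1],[0,0,0,0,0,0,1]]'
python3 -m inch '[[0,0,0,0,0,0.04,1],[0,0,0,0,0,0,1]]'
```

```text
clock: 9.7
eef_pos: [533.2, 1.6, 97.6]
tcp_rot: [3.14, -0.0, 1.481]
contact_force: [-2.5, -0.8, 9.7]
opening: 0.15
grasp_force: 40.6
clock: 9.87
eef_pos: [533.2, 1.6, 97.5]
tcp_rot: [3.139, -0.0, 1.481]
contact_force: [-6.0, 0.5, 21.6]
opening: 0.148
grasp_force: 41.8
```

The basket is down on the mat: z matches and the contact force is positive. Next I'll release, rise, and go over the box.

```bash

python3 -m inch '[[0,0,0,0,0,-0.04,1],[0,0,0,0,0,0,0],[0,0,0,0,0,0,0],[0,0,0,0,0,0,0],[0,0,0,0,0,0,0],[0,0,0,0,0,0,0],[0,0,0,0,0,-0.2,0],[0,0,0,0,0,-0.6,0]]'
python3 -m inch '[[0,0,0,0,0,-1,0],[0,0,0,0,0,-1,0],[0,0,0,0,0,-1,0],[0,0,0,0,0,-1,0],[0,0,0,0,0,-1,0],[0,0,0,0.9,-0.3,-0.2,0],[0,0,0,1,-0.3,0,0],[0,0,0,1,-0.3,0,0]]'
python3 -m inch '[[0,0,0,1,-0.3,0,0],[0,0,0,1,-0.3,0,0],[0,0,0,1,-0.3,0,0],[0,0,0,1,-0.3,0,0],[0,0,0,1,-0.3,0,0],[0,0,0,1,-0.3,0,0],[0,0,0,1,-0.3,0,0],[0,0,0.0394,0,0,0,0]]'
python3 -m inch '[[0,0,0.0394,0,0,0,0],[0,0,0.0394,0,0,0,0],[0,0,0.0394,0,0,0,0],[0,0,0.0394,0,0,0,0],[0,0,0.0394,0,0,0,0],[0,0,0.0394,0,0,0,0],[0,0,0.0394,0,0,0,0],[0,0,0.0394,0,0,0,0]]'
python3 -m inch '[[0,0,0.0394,0,0,0,0],[0,0,0.0394,0,0,0,0],[0,0,0.0394,0,0,0,0],[0,0,0,0,0,0,0],[0,0,0,0,0,0,0]]'
python3 - <<'E'
from rig import grab_frame,r
import cv2
from h import *
print(r.sense()["qpos"])
f=grab_frame("wrist"); pickle.dump(f,open("wrist1.pkl","wb"))
g=grab_frame("top"); pickle.dump(g,open("top1.pkl","wb"))
a=f["pixels"]; b=cv2.resize(g["pixels"][130:250,200:360],(512,384))
cv2.imwrite("pics/wrist1.png",cv2.resize(np.hstack([a,b]),(800,300))[:,:,::-1])
E
```

```text
clock: 10.53
eef_pos: [530.8, 1.6, 115.0]
tcp_rot: [-3.138, 0.0, 1.481]
contact_force: [-0.1, 0.2, -0.2]
opening: 0.999
grasp_force: 0.0
clock: 11.2
eef_pos: [516.5, 76.4, 247.5]
tcp_rot: [3.14, -0.0, 1.479]
contact_force: [-0.1, 0.6, -0.4]
opening: 0.998
grasp_force: 0.0
clock: 11.87
eef_pos: [479.1, 258.5, 246.7]
tcp_rot: [-3.141, -0.002, 1.36]
contact_force: [0.2, -0.7, 0.3]
opening: 0.998
grasp_force: 0.0
clock: 12.53
eef_pos: [479.7, 254.8, 246.5]
tcp_rot: [3.142, 0.0, 0.36]
contact_force: [-0.8, -0.1, 0.0]
opening: 1.0
grasp_force: 0.0
clock: 12.95
eef_pos: [479.8, 254.8, 246.4]
tcp_rot: [3.142, 0.0, -0.001]
contact_force: [0.0, -0.2, 0.3]
opening: 0.999
grasp_force: 0.0
[ 4.85501895e-01  2.33451150e-01  1.81589289e+00 -3.64314021e-05
  1.09227427e+00  2.05717331e+00]
```

View pics/wrist1.png

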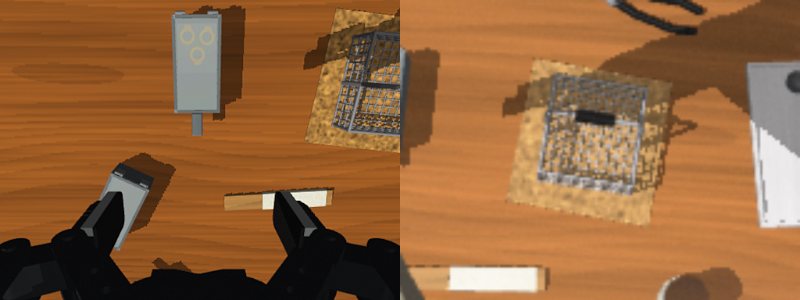

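In the wrist view the box is at (197,62) with its tab at (197,125), nearly square to the tool. On the right the basket stands squarely on the mat. Next I'll measure the box precisely from this view.

```bash
python3 - <<'E'
from h import *
f=pickle.load(open("wrist1.pkl","rb")); C=cloud(f)
h=cv2.cvtColor(f["pixels"],cv2.COLOR_RGB2HSV).astype(int)
reg=np.zeros(h.shape[:2],bool); reg[5:180,205:300]=1
m=reg&(C[...,2]>30)&(C[...,2]<55)
b,l=blobs(m,100); i=max(b,key=lambda t:t[2][4])[0]; m=l==i
P=C[m]; print("z",np.percentile(P[:,2],[5,50,95]))
rows=[]
for v in range(15,180,6):
    u=np.nonzero(m[v])[0]
    if len(u):
        a,c=plane(f,u[0]-.5,v,39.5),plane(f,u[-1]+.5,v,39.5); print(v,a[:2].round(1),c[:2].round(1),round(c[1]-a[1],1)); rows.append((a[0],(a[1]+c[1])/2))
v=np.nonzero(m.any(1))[0]; print("x ends",plane(f,252,v[0]-.5,39)[:2],plane(f,252,v[-1]+.5,39)[:2])
o=cv2.morphologyEx(m.astype(np.uint8),cv2.MORPH_OPEN,np.ones((25,25)))>0
Q=np.array([plane(f,u,v,39.5)[:2] for v,u in zip(*np.nonzero(o))]).astype(np.float32)
print(cv2.minAreaRect(Q)); rows=np.array(rows); print(np.polyfit(*rows.T,1))
E
```

```text
z [40.63935453 41.96125767 43.36682195]
15 [618.8 280.1] [618.7 229.4] -50.7
21 [613.9 283.9] [613.8 225.6] -58.2
27 [609. 284.] [608.8 225.5] -58.5
33 [604.  284.2] [603.8 225.4] -58.8
39 [598.9 283.4] [598.7 225.3] -58.1
45 [593.8 283.6] [593.6 225.2] -58.4
51 [588.6 283.8] [588.5 225.1] -58.7
57 [583.4 284. ] [583.3 225. ] -59.0
63 [578.2 284.1] [578.  224.8] -59.3
69 [572.9 283.4] [572.7 225.7] -57.7
75 [567.5 283.5] [567.4 225.6] -58.0
81 [562.1 283.7] [561.9 225.4] -58.3
87 [556.6 283.9] [556.5 225.3] -58.6
93 [551.1 284.1] [550.9 225.2] -58.9
99 [545.5 283.3] [545.4 225.1] -58.2
105 [539.9 283.5] [539.7 225. ] -58.5
111 [534.2 283.6] [534.  224.8] -58.8
117 [528.4 283.8] [528.3 224.7] -59.1
123 [522.6 284. ] [522.4 225.6] -58.4
129 [516.7 283.2] [516.6 225.4] -57.7
135 [510.8 283.4] [510.6 225.3] -58.0
141 [504.8 283.5] [504.6 225.2] -58.3
147 [498.7 261.5] [498.6 247.3] -14.2
153 [492.5 261.6] [492.5 247.3] -14.2
159 [486.3 261.6] [486.3 247.3] -14.3
165 [480.1 261.7] [480.  247.3] -14.4
171 [473.7 261.8] [473.7 247.3] -14.5
x ends [620.06544768 253.36632507] [470.92747786 254.0224675 ]
((547.2734985351562, 254.53330993652344), (56.93992614746094, 91.18022155761719), 89.83676147460938)
[1.71826977e-03 2.53541461e+02]
```

```bash

python3 -m inch '[[0,0.0278,0,0,0,0,0],[0,0.0278,0,0,0,0,0],[0,0.0278,0,0,0,0,0],[0,0,0,-0.25,0,0.9,0],[0,0,0,-0.25,0,0.9,0],[0,0,0,-0.25,0,0.9,0],[0,0,0,-0.25,0,0.9,0],[0,0,0,-0.25,0,0.9,0]]' 20
python3 -m inch '[[0,0,0,-0.25,0,0.9,0],[0,0,0,-0.25,0,0.9,0],[0,0,0,0,0,0,0],[0,0,0,0,0,0,0]]' 20
python3 - <<'E'
from rig import r
s=r.sense(); print(s["eef_pos"],s["tcp_rot"],s["qpos"])
E
```

```text
clock: 13.72
eef_pos: [478.7, 255.0, 128.8]
tcp_rot: [3.141, -0.262, -0.002]
contact_force: [-0.3, -0.2, -0.0]
opening: 1.0
grasp_force: 0.0
clock: 14.05
eef_pos: [477.7, 254.4, 82.1]
tcp_rot: [3.139, -0.26, -0.002]
contact_force: [-0.0, 0.1, 1.1]
opening: 1.003
grasp_force: 0.0
[477.72137642 254.40235627  82.08237575] [ 3.13937803e+00 -2.59707697e-01 -2.37538810e-03] [ 0.57019291  0.38950005  2.09663101 -0.32465108  0.45784111  2.42130438]
```

```bash

python3 -m inch '[[0,0,0,-0.14,0,0.6,0],[0,0,0,-0.14,0,0.58,0],[0,0,0,0,0,0,0.8],[0,0,0,0,0,0,0.8],[0,0,0,0,0,0,0.8],[0,0,0,0,0,0,0.8],[0,0,0,0,0,0,0.8],[0,0,0,0,0,0,0.8]]' 20
python3 -m inch '[[0,0,0,0,0,0,0.85],[0,0,0,0,0,0,0.85],[0,0,0,0,0,0,0.85]]' 20
python3 - <<'E'
from rig import r
s=r.sense(); print(s["eef_pos"],s["tcp_rot"],s["qpos"])
E
```

```text
clock: 14.72
eef_pos: [479.7, 255.1, 53.3]
tcp_rot: [-3.141, -0.263, -0.005]
contact_force: [1.3, 0.4, -0.2]
opening: 0.195
grasp_force: 0.2
clock: 14.97
eef_pos: [479.7, 255.3, 53.0]
tcp_rot: [-3.141, -0.263, -0.005]
contact_force: [-0.2, 0.7, 5.5]
opening: 0.159
grasp_force: 19.8
[479.71115372 255.27831432  53.00033518] [-3.14082151 -0.26306003 -0.00472241] [ 0.5693148   0.44718334  2.10568789 -0.37772685  0.39100406  2.48052098]
```

```bash
cat > arc.py <<'E'
from h import *
hx,hz,rho,N=615,38.5,132,32
lam=np.linspace(0,98,N+1); phi=-15+0.6*lam
P=[]
for l,p in zip(np.radians(lam),np.radians(phi)):
    P.append((hx-rho*np.cos(l)+13*np.sin(p), hz+1.5+rho*np.sin(l)+13*np.cos(p)))
P=np.array(P)
for i in range(N):
    d=P[i+1]-P[i]; p=np.radians(phi[i])
    print(i,"ry",round(-(phi[i+1]-phi[i])/180,4),"dx",round((d[0]*np.cos(p)-d[1]*np.sin(p))/25,3),"dz",round((-d[0]*np.sin(p)-d[1]*np.cos(p))/25,3), "tcp",P[i+1].round(), "lam",lam[i+1].round())
E
python3 arc.py
```

```text
0 ry -0.0102 dx 0.097 dz -0.27 tcp [480.  60.] lam 3.0
1 ry -0.0102 dx 0.103 dz -0.268 tcp [481.  67.] lam 6.0
2 ry -0.0102 dx 0.108 dz -0.267 tcp [483.  74.] lam 9.0
3 ry -0.0102 dx 0.114 dz -0.265 tcp [484.  81.] lam 12.0
4 ry -0.0102 dx 0.12 dz -0.262 tcp [486.  88.] lam 15.0
5 ry -0.0102 dx 0.125 dz -0.26 tcp [489.  95.] lam 18.0
6 ry -0.0102 dx 0.131 dz -0.258 tcp [492. 101.] lam 21.0
7 ry -0.0102 dx 0.136 dz -0.255 tcp [495. 108.] lam 24.0
8 ry -0.0102 dx 0.142 dz -0.253 tcp [498. 114.] lam 28.0
9 ry -0.0102 dx 0.147 dz -0.25 tcp [502. 120.] lam 31.0
10 ry -0.0102 dx 0.153 dz -0.247 tcp [506. 126.] lam 34.0
11 ry -0.0102 dx 0.158 dz -0.244 tcp [511. 132.] lam 37.0
12 ry -0.0102 dx 0.163 dz -0.241 tcp [516. 137.] lam 40.0
13 ry -0.0102 dx 0.168 dz -0.238 tcp [521. 143.] lam 43.0
14 ry -0.0102 dx 0.173 dz -0.235 tcp [526. 148.] lam 46.0
15 ry -0.0102 dx 0.178 dz -0.231 tcp [532. 152.] lam 49.0
16 ry -0.0102 dx 0.183 dz -0.228 tcp [537. 157.] lam 52.0
17 ry -0.0102 dx 0.188 dz -0.224 tcp [544. 161.] lam 55.0
18 ry -0.0102 dx 0.193 dz -0.22 tcp [550. 164.] lam 58.0
19 ry -0.0102 dx 0.197 dz -0.217 tcp [556. 168.] lam 61.0
20 ry -0.0102 dx 0.202 dz -0.213 tcp [563. 171.] lam 64.0
21 ry -0.0102 dx 0.206 dz -0.209 tcp [570. 174.] lam 67.0
22 ry -0.0102 dx 0.211 dz -0.204 tcp [577. 176.] lam 70.0
23 ry -0.0102 dx 0.215 dz -0.2 tcp [584. 178.] lam 74.0
24 ry -0.0102 dx 0.219 dz -0.196 tcp [591. 180.] lam 77.0
25 ry -0.0102 dx 0.224 dz -0.192 tcp [598. 181.] lam 80.0
26 ry -0.0102 dx 0.228 dz -0.187 tcp [606. 182.] lam 83.0
27 ry -0.0102 dx 0.232 dz -0.183 tcp [613. 182.] lam 86.0
28 ry -0.0102 dx 0.235 dz -0.178 tcp [620. 182.] lam 89.0
29 ry -0.0102 dx 0.239 dz -0.173 tcp [628. 182.] lam 92.0
30 ry -0.0102 dx 0.243 dz -0.168 tcp [635. 181.] lam 95.0
31 ry -0.0102 dx 0.246 dz -0.164 tcp [642. 180.] lam 98.0
```

```bash

python3 -m inch '[[0,-0.0102,0,0.097,0,-0.27,0.85],[0,-0.0102,0,0.103,0,-0.268,0.85],[0,-0.0102,0,0.108,0,-0.267,0.85],[0,-0.0102,0,0.114,0,-0.265,0.85],[0,-0.0102,0,0.12,0,-0.262,0.85],[0,-0.0102,0,0.125,0,-0.26,0.85],[0,-0.0102,0,0.131,0,-0.258,0.85],[0,-0.0102,0,0.136,0,-0.255,0.85]]'
python3 - <<'E'
from rig import grab_frame
from h import *
for n in ("wrist","scene"):
    f=grab_frame(n); pickle.dump(f,open(n+"2.pkl","wb"))
f=pickle.load(open("scene2.pkl","rb")); C=cloud(f)
m=(C[...,0]>440)&(C[...,0]<640)&(C[...,1]>222)&(C[...,1]<290)&(C[...,2]>30)&(C[...,2]<48)
v,u=np.nonzero(m); print(C[m].min(0).round(),C[m].max(0).round())
a=cv2.resize(f["pixels"][160:280,270:400],(416,384)); b=pickle.load(open("wrist2.pkl","rb"))["pixels"]
cv2.imwrite("pics/lid1.png",cv2.resize(np.hstack([a,b]),(790,327))[:,:,::-1])
E
```

```text
clock: 15.63
eef_pos: [493.7, 254.4, 107.6]
tcp_rot: [3.141, -0.002, -0.005]
contact_force: [-0.3, -0.1, -2.3]
opening: 0.156
grasp_force: 19.5
[502. 226.  30.] [621. 283.  48.]
```

View pics/lid1.png

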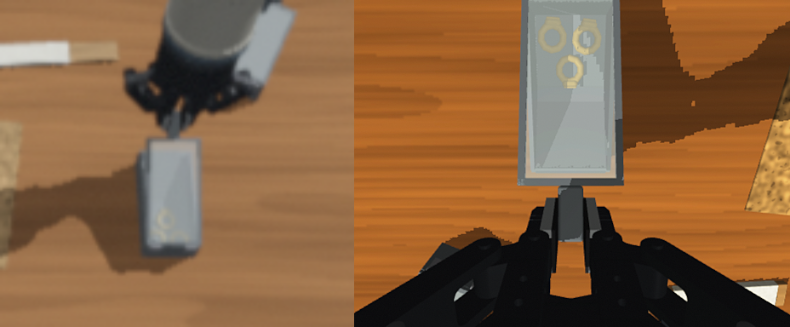

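The tab (wrist view 570,215) is held between the pads. The lid is rising and the box has stayed put, so I'll continue the arc.

```bash

python3 -m inch '[[0,-0.0102,0,0.142,0,-0.253,0.85],[0,-0.0102,0,0.147,0,-0.25,0.85],[0,-0.0102,0,0.153,0,-0.247,0.85],[0,-0.0102,0,0.158,0,-0.244,0.85],[0,-0.0102,0,0.163,0,-0.241,0.85],[0,-0.0102,0,0.168,0,-0.238,0.85],[0,-0.0102,0,0.173,0,-0.235,0.85],[0,-0.0102,0,0.178,0,-0.231,0.85]]'
python3 -m inch '[[0,-0.0102,0,0.183,0,-0.228,0.85],[0,-0.0102,0,0.188,0,-0.224,0.85],[0,-0.0102,0,0.193,0,-0.22,0.85],[0,-0.0102,0,0.197,0,-0.217,0.85],[0,-0.0102,0,0.202,0,-0.213,0.85],[0,-0.0102,0,0.206,0,-0.209,0.85],[0,-0.0102,0,0.211,0,-0.204,0.85],[0,-0.0102,0,0.215,0,-0.2,0.85]]'
python3 - <<'E'
from rig import grab_frame,r
from h import *
print(r.sense()["qpos"].round(2))
f=grab_frame("scene"); C=cloud(f)
m=(C[...,0]>440)&(C[...,0]<680)&(C[...,1]>222)&(C[...,1]<290)&(C[...,2]>12)&(C[...,2]<44)
print(C[m].min(0).round(),C[m].max(0).round())
E
```

```text
clock: 16.4
eef_pos: [530.4, 254.2, 151.3]
tcp_rot: [3.14, 0.253, -0.005]
contact_force: [1.0, -0.4, -2.6]
opening: 0.156
grasp_force: 19.5
clock: 17.07
eef_pos: [582.8, 254.1, 176.7]
tcp_rot: [3.14, 0.509, -0.006]
contact_force: [-0.3, -0.3, -2.0]
opening: 0.158
grasp_force: 19.5
[0.33 0.7  1.33 0.16 1.59 1.87]
[512. 225.  12.] [628. 284.  44.]
```

```bash

python3 - <<'E'
from rig import grab_frame,r
from h import *
f=grab_frame("scene"); g=pickle.load(open("scene2.pkl","rb"))
for q in (g,f):
    C=cloud(q); h=cv2.cvtColor(q["pixels"],cv2.COLOR_RGB2HSV).astype(int)
    m=(C[...,0]>440)&(C[...,0]<680)&(C[...,1]>215)&(C[...,1]<300)&(C[...,2]<90)&(h[...,1]<90)&(C[...,2]>8)
    for a in range(500,640,12):
        k=C[m&(C[...,0]>a)&(C[...,0]<=a+12)]
        if len(k)>3: print(a,len(k),k[:,2].min().round(),np.median(k[:,2]).round(),k[:,2].max().round(),k[:,1].min().round(),k[:,1].max().round())
    print()
cv2.imwrite("pics/lid2.png",cv2.resize(f["pixels"][180:270,280:400,::-1],None,fx=5,fy=5,interpolation=cv2.INTER_CUBIC))
E
```

```text
500 16 19.0 32.0 90.0 226.0 252.0
512 82 16.0 85.0 90.0 226.0 284.0
524 108 8.0 81.0 88.0 226.0 284.0
536 104 8.0 75.0 84.0 226.0 284.0
548 99 8.0 70.0 78.0 226.0 284.0
560 104 16.0 65.0 73.0 226.0 284.0
572 106 9.0 59.0 65.0 226.0 284.0
584 100 9.0 54.0 62.0 226.0 284.0
596 104 21.0 49.0 55.0 226.0 283.0
608 144 9.0 39.0 48.0 226.0 283.0
620 4 38.0 41.0 41.0 231.0 274.0

524 7 15.0 19.0 26.0 225.0 245.0
536 30 10.0 20.0 39.0 225.0 246.0
548 25 8.0 13.0 40.0 225.0 244.0
560 10 8.0 25.0 41.0 225.0 240.0
572 13 9.0 36.0 41.0 225.0 239.0
584 13 9.0 31.0 41.0 225.0 228.0
596 14 8.0 40.0 90.0 225.0 255.0
608 123 19.0 74.0 90.0 225.0 272.0
620 174 9.0 47.0 67.0 225.0 281.0
```

View pics/lid2.png

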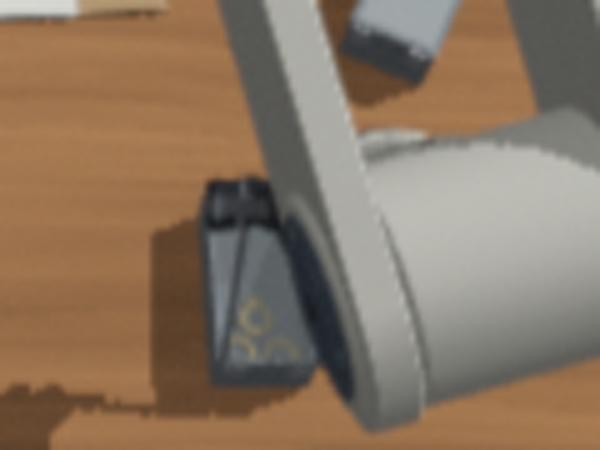

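The box is still level but has slid about 8 mm back, with its rear now near x = 623. The gripping pads' friction is the likely cause. For the rest I'll rotate the tool rigidly with the lid about the new hinge position.

```bash
sed -i 's/^hx.*/hx,hz,rho,N=623,38.5,133.5,10/; s/^lam=.*/lam=np.linspace(69.6,103,N+1); phi=29.2+lam-69.6/' arc.py; python3 arc.py
```

```text
0 ry -0.0186 dx 0.239 dz -0.23 tcp [591. 179.] lam 73.0
1 ry -0.0186 dx 0.239 dz -0.23 tcp [599. 180.] lam 76.0
2 ry -0.0186 dx 0.239 dz -0.23 tcp [607. 181.] lam 80.0
3 ry -0.0186 dx 0.239 dz -0.23 tcp [615. 182.] lam 83.0
4 ry -0.0186 dx 0.239 dz -0.23 tcp [624. 182.] lam 86.0
5 ry -0.0186 dx 0.239 dz -0.23 tcp [632. 182.] lam 90.0
6 ry -0.0186 dx 0.239 dz -0.23 tcp [640. 181.] lam 93.0
7 ry -0.0186 dx 0.239 dz -0.23 tcp [648. 180.] lam 96.0
8 ry -0.0186 dx 0.239 dz -0.23 tcp [657. 178.] lam 100.0
9 ry -0.0186 dx 0.239 dz -0.23 tcp [665. 176.] lam 103.0
```

```bash

python3 -m inch '[[0,-0.0186,0,0.24,0,-0.23,0.85],[0,-0.0186,0,0.24,0,-0.23,0.85],[0,-0.0186,0,0.24,0,-0.23,0.85],[0,-0.0186,0,0.24,0,-0.23,0.85],[0,-0.0186,0,0.24,0,-0.23,0.85],[0,-0.0186,0,0.24,0,-0.23,0.85]]'
python3 -m inch '[[0,-0.0186,0,0.24,0,-0.23,0.85],[0,-0.0186,0,0.24,0,-0.23,0.85],[0,-0.0186,0,0.24,0,-0.23,0.85],[0,-0.0186,0,0.24,0,-0.23,0.85],[0,0,0,0,0,0,0.85]]'
python3 - <<'E'
from rig import grab_frame,r
from h import *
print(r.sense()["qpos"].round(2))
for n in ("scene","top"):
    q=grab_frame(n); C=cloud(q); h=cv2.cvtColor(q["pixels"],cv2.COLOR_RGB2HSV).astype(int)
    m=(C[...,0]>440)&(C[...,0]<680)&(C[...,1]>215)&(C[...,1]<300)&(C[...,2]<60)&(h[...,1]<90)&(C[...,2]>34)
    for a in range(500,660,12):
        k=C[m&(C[...,0]>a)&(C[...,0]<=a+12)]
        if len(k)>3: print(a,len(k),np.median(k[:,2]).round(),k[:,1].min().round(),k[:,1].max().round())
E
```

```text
clock: 17.67
eef_pos: [632.3, 254.2, 182.8]
tcp_rot: [3.139, 0.859, -0.007]
contact_force: [-0.2, -0.4, -2.8]
opening: 0.158
grasp_force: 19.7
clock: 18.08
eef_pos: [664.5, 253.5, 173.6]
tcp_rot: [3.136, 1.1, -0.011]
contact_force: [-0.2, -0.6, -2.0]
opening: 0.159
grasp_force: 19.9
[0.26 1.18 0.68 0.33 2.35 1.93]
512 10 35.0 225.0 280.0
524 8 36.0 223.0 281.0
536 11 36.0 224.0 280.0
548 9 37.0 225.0 282.0
560 9 36.0 224.0 280.0
572 11 37.0 225.0 282.0
584 9 36.0 224.0 281.0
596 7 37.0 224.0 281.0
608 4 36.0 223.0 226.0
```

```bash

python3 -m inch '[[0,0,0,0,0,0,0.5],[0,0,0,0,0,0,0],[0,0,0,0,0,0,0],[0,0,0,0,0,0,0],[0,0,0,0,0,0,0],[0,0,0,0,0,0,0],[0,0,0,0,0,0,0],[0,0,0,0,0,0,0]]'
python3 -m inch '[[0,0,0,-0.9,0,-0.45,0],[0,0,0,-0.9,0,-0.45,0],[0,0.03,0,-0.9,0,-0.45,0],[0,0.0394,0,-0.9,0,-0.3,0],[0,0.0394,0,-0.9,0,0,0],[0,0.0394,0,-0.5,0,0,0],[0,0.0394,0,0,0,0,0],[0,0.0394,0,0,0,0,0]]'
python3 -m inch '[[0,0.0394,0,0,0,0,0],[0,0.0394,0,0,0,0,0],[0,0.0394,0,0,0,0,0],[0,0.0394,0,0,0,0,0],[0,0,0,0,0,0,0],[0,0,0,0,0,0,0]]'
python3 - <<'E'
from rig import grab_frame,r
from h import *
for n in ("top","wrist"):
    f=grab_frame(n); pickle.dump(f,open(n+"3.pkl","wb"))
b=f["pixels"]; a=cv2.resize(pickle.load(open("top3.pkl","rb"))["pixels"][110:230,150:280],(416,384))
cv2.imwrite("pics/lid3.png",cv2.resize(np.hstack([a,b]),(790,327))[:,:,::-1])
E
```

```text
clock: 18.85
eef_pos: [665.3, 254.0, 177.5]
tcp_rot: [3.142, 1.091, -0.005]
contact_force: [0.3, 0.1, 0.1]
opening: 1.001
grasp_force: 0.0
clock: 19.52
eef_pos: [635.0, 254.1, 304.1]
tcp_rot: [-3.14, 0.369, -0.004]
contact_force: [-0.1, 0.3, 0.0]
opening: 1.0
grasp_force: 0.0
clock: 20.02
eef_pos: [633.0, 254.2, 302.5]
tcp_rot: [3.141, -0.115, -0.004]
contact_force: [0.0, -0.4, 0.6]
opening: 0.998
grasp_force: 0.0
```

View pics/lid3.png

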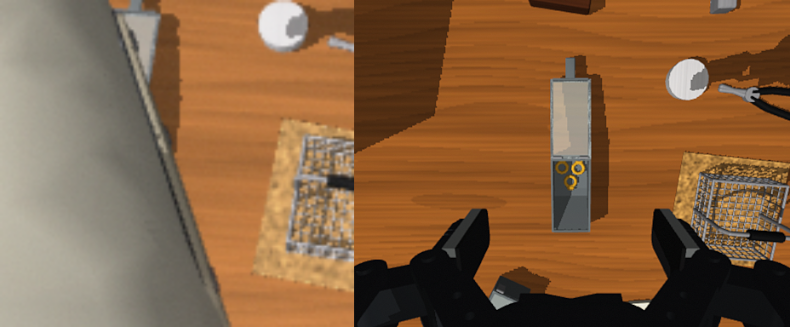

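The lid lies right back behind the box, hinge at wrist-view (571,157), with the three rings visible in the rear half. Next I'll locate the box and the basket accurately from this view.

```bash
python3 - <<'E'
from h import *
f=pickle.load(open("wrist3.pkl","rb")); C=cloud(f); px=f["pixels"]
k=384/327
m=(C[...,2]>28)&(C[...,2]<60)&(abs(C[...,1]-254)<50)&(C[...,0]>470)&(C[...,0]<780)
b,l=blobs(m,60); i=max(b,key=lambda t:t[2][4])[0]; M=l==i
for v in range(60,280,8):
    u=np.nonzero(M[v])[0]
    if len(u): a,c=plane(f,u[0]-.5,v,38.),plane(f,u[-1]+.5,v,38.); print(v,a[:2].round(1),c[:2].round(1),np.median(C[v,u,2]).round())
v=np.nonzero(M.any(1))[0]; u=(571-354)*k; print("front",plane(f,u,v[-1]+.5,36)[:2],"rear tab",plane(f,u,v[0]-.5,30)[:2], "hinge",plane(f,u,157*k,39)[:2],plane(f,u,232*k,36)[:2])
# rings
h=cv2.cvtColor(px,cv2.COLOR_RGB2HSV).astype(int)
g=(h[...,0]>14)&(h[...,0]<30)&(h[...,1]>120)&(h[...,2]>110)&(C[...,0]>540)&(C[...,0]<640)&(abs(C[...,1]-254)<32)
for i,c,s in blobs(g,15)[0]: print("ring",c.round(1),s[4],plane(f,*c,6).round(1))
# basket sleeve & rim
for n in ("wrist3","top3"):
    f=pickle.load(open(n+".pkl","rb")); C=cloud(f)
    s=(f["pixels"].max(2)<55)&(C[...,2]>75)&(C[...,2]<115)&(C[...,0]>490)&(C[...,0]<580)&(C[...,1]>-60)&(C[...,1]<60)
    for i,c,t in blobs(s,10)[0]: print(n,"sleeve",c,t,plane(f,*c,93).round(1))
    q=C[(C[...,2]>40)&(C[...,2]<60)&(C[...,0]>430)&(C[...,0]<640)&(C[...,1]>-100)&(C[...,1]<100)]
    print(cv2.minAreaRect(q[:,:2].astype(np.float32)))
E
```

```text
132 [691.7 280.1] [691.3 223.1] 29.0
140 [682.3 280.3] [681.9 223. ] 30.0
148 [672.8 280.4] [672.4 222.9] 31.0
156 [663.2 280.6] [662.8 222.9] 33.0
164 [653.6 280.8] [653.2 222.8] 35.0
172 [643.8 281. ] [643.5 222.7] 36.0
180 [634.  281.2] [633.6 222.7] 37.0
188 [624.1 281.4] [623.7 222.6] 39.0
196 [614.1 280.4] [613.8 222.6] 38.0
204 [604.  280.5] [603.7 222.5] 38.0
212 [593.9 280.7] [593.5 222.4] 39.0
220 [583.6 280.9] [583.2 222.4] 39.0
228 [573.3 281.1] [572.9 223.5] 39.0
236 [562.8 281.3] [562.5 223.5] 39.0
244 [552.3 281.5] [551.9 223.4] 38.0
252 [541.6 280.5] [541.3 223.3] 38.0
260 [530.9 280.7] [530.5 223.3] 37.0
268 [520.1 280.9] [519.7 223.2] 32.0
front [512.83153866 251.01515122] rear tab [699.16730081 249.92578039] hinge [628.59399087 250.36113959] [512.91349424 251.01468102]
ring [243.8 195.6] 87 [608.1 265.1   6. ]
ring [262.6 196.5] 149 [606.7 240.    6. ]
ring [254.8 213.6] 121 [583.3 250.5   6. ]
wrist3 sleeve [483.3467433  276.91954023] [457 270  50  15 522] [532.  -2.  93.]
((532.1273193359375, 0.5062789916992188), (112.387939453125, 121.50055694580078), 85.20660400390625)
top3 sleeve [277.78461538 176.84615385] [270 174  16   6  65] [5.317e+02 5.000e-01 9.300e+01]
((532.2777709960938, 0.5506401062011719), (111.19951629638672, 121.31262969970703), 84.9106216430664)
```

```bash

python3 -m inch '[[0,-0.0351,0,0.5,0.08,0,0],[0,-0.0351,0,0.5,0,0,0],[0,-0.0351,0,0.5,0,0,0],[0,-0.0351,0,0.5,0,0,0],[0,-0.0351,0,0.5,0,0,0],[0,0,0,0,0,0.8,0],[0,0,0,0,0,0.8,0],[0,0,0,0,0,0.8,0]]'
python3 -m inch '[[0,0,0,0,0,0.8,0],[0,0,0,0,0,0.8,0],[0,0,0,0,0,0.8,0],[0,0,0,0,0,0.8,0],[0,0,0,0,0,0.8,0],[0,0,0,0,0,0.8,0],[0,0,0,0,0,0,0],[0,0,0,0,0,0,0]]'
python3 -c "
from rig import r
s=r.sense();print(s['qpos'].round(2))"
```

```text
clock: 20.78
eef_pos: [672.6, 251.3, 237.0]
tcp_rot: [3.142, 0.439, -0.006]
contact_force: [0.2, -0.2, 0.6]
opening: 0.998
grasp_force: 0.0
clock: 21.45
eef_pos: [620.7, 251.9, 130.8]
tcp_rot: [3.141, 0.438, -0.005]
contact_force: [0.5, -0.4, 1.4]
opening: 1.001
grasp_force: 0.0
[0.32 0.76 1.31 0.14 1.5  1.86]
```

```bash

python3 -m inch '[[0,0,0,-0.03,0,0.9,0],[0,0,0,-0.03,0,0.9,0],[0,0,0,0,0,0.9,0],[0,0,0,0,0,0.8,0],[0,0,0,0,0,0.6,0],[0,0,0,0,0,0.4,0],[0,0,0,0,0,0,0]]' 40
python3 -m inch '[[0,0,0,0,0,0.1,0],[0,0,0,0,0,0,0.5],[0,0,0,0,0,0,0.5],[0,0,0,0,0,0,0.5],[0,0,0,0,0,0,0.5],[0,0,0,0,0,0,0.5],[0,0,0,0,0,0,0.5],[0,0,0,0,0,0,0.5]]' 40
```

```text
clock: 22.03
eef_pos: [571.4, 252.3, 29.6]
tcp_rot: [3.141, 0.436, -0.005]
contact_force: [0.1, 0.6, -0.6]
opening: 1.004
grasp_force: 0.0
clock: 22.7
eef_pos: [571.8, 252.9, 29.6]
tcp_rot: [-3.14, 0.432, -0.005]
contact_force: [2.8, 0.2, 5.8]
opening: 0.673
grasp_force: 44.3
```

```bash

python3 -m inch '[[0,0,0,0,0,0,0.6],[0,0,0,-0.1,0,-0.2,0.6],[0,0,0,-0.2,0,-0.4,0.6],[0,0,0,-0.25,0,-0.55,0.6],[0,0,0,-0.35,0,-0.75,0.6],[0,0,0,-0.35,0,-0.75,0.6],[0,0,0,-0.35,0,-0.75,0.6],[0,0,0,-0.35,0,-0.75,0.6]]' 50
python3 -m inch '[[0,0,0,-0.35,0,-0.75,0.6],[0,0,0,-0.35,0,-0.75,0.6],[0,0,0,-0.25,0,-0.55,0.6],[0,0,0,0,0,0,0.6],[0,0,0,0,0,0,0.6]]'
python3 - <<'E'
from rig import grab_frame,r
from h import *
print(r.sense()["qpos"].round(2))
f=grab_frame("wrist")
cv2.imwrite("pics/w4.png",f["pixels"][:,:,::-1])
E
```

```text
clock: 23.37
eef_pos: [569.8, 252.3, 145.2]
tcp_rot: [3.142, 0.434, -0.005]
contact_force: [1.1, -0.0, -2.0]
opening: 0.675
grasp_force: 54.2
clock: 23.78
eef_pos: [570.3, 252.5, 200.4]
tcp_rot: [-3.141, 0.433, -0.005]
contact_force: [-0.2, 0.4, -3.9]
opening: 0.672
grasp_force: 54.1
[0.34 0.62 1.4  0.14 1.53 1.88]
```

View pics/w4.png

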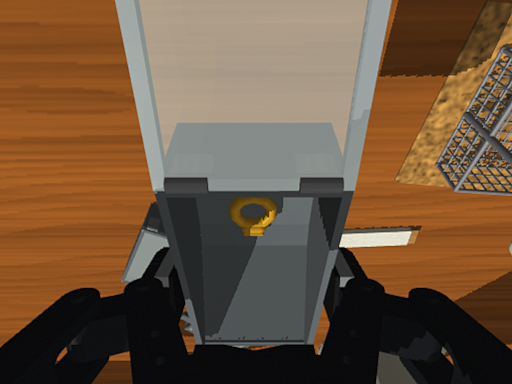

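The box is firmly held and level, with the lid back and the rings inside (one visible at (253,215)). Next I'll carry it over the basket's rear half and start tipping high up.

```bash

python3 -m inch '[[0,0,0,0.09,0.5,-0.042,0.6],[0,0,0,0.09,0.8,-0.042,0.6],[0,0,0,0.09,0.92,-0.042,0.6],[0,0,0,0.09,0.92,-0.042,0.6],[0,0,0,0.09,0.92,-0.042,0.6],[0,0,0,0.09,0.92,-0.042,0.6],[0,0,0,0.09,0.92,-0.042,0.6],[0,0,0,0.09,0.92,-0.042,0.6]]'
python3 -m inch '[[0,0,0,0,0.92,0,0.6],[0,0,0,0,0.92,0,0.6],[0,0,0,0,0.85,0,0.6],[0,0,0,0,0.5,0,0.6],[0,0,0,0,0,0,0.6]]'
python3 -m inch '[[0,0.02,0,0,0,0,0.6],[0,0.033,0,0,0,0,0.6],[0,0.033,0,0,0,0,0.6],[0,0.033,0,0,0,0,0.6],[0,0.033,0,0,0,0,0.6],[0,0.033,0,0,0,0,0.6],[0,0.033,0,0,0,0,0.6],[0,0.02,0,0,0,0,0.6]]'
python3 -c "
from rig import r
s=r.sense();print(s['qpos'].round(2),s['eef_pos'],s['tcp_rot'])"
```

```text
clock: 24.5
eef_pos: [588.2, 79.8, 197.9]
tcp_rot: [3.141, 0.437, -0.005]
contact_force: [1.4, 0.9, -3.1]
opening: 0.672
grasp_force: 54.2
clock: 24.92
eef_pos: [587.9, -0.8, 198.3]
tcp_rot: [3.141, 0.437, -0.008]
contact_force: [-0.2, 0.2, -2.9]
opening: 0.671
grasp_force: 54.3
clock: 25.58
eef_pos: [586.5, 2.8, 198.9]
tcp_rot: [-3.141, -0.316, -0.005]
contact_force: [-0.3, 0.4, -3.6]
opening: 0.667
grasp_force: 54.3
[ 0.    0.23  1.99 -0.    0.61  1.58] [586.54223875   2.77978388 198.89756906] [-3.14098167 -0.31583758 -0.00460961]
```

```bash

python3 -m inch '[[0,0,0,-0.15,0.09,0.57,0.6],[0,0,0,-0.15,0,0.57,0.6],[0,0,0,-0.15,0,0.57,0.6],[0,0,0,-0.15,0,0.57,0.6],[0,0,0,0,0,0,0.6],[0,0.02,0,0,0,0,0.6],[0,0.02,0,0,0,0,0.6],[0,0,0,0,0,0,0.6]]'
python3 -c "
from rig import r
s=r.sense();print(s['qpos'].round(3),s['eef_pos'],s['tcp_rot'])"
```

```text
clock: 26.25
eef_pos: [589.3, 0.3, 139.4]
tcp_rot: [-3.141, -0.437, -0.005]
contact_force: [-0.9, -0.7, -4.1]
opening: 0.671
grasp_force: 54.8
[-2.000e-03  2.980e-01  2.112e+00 -3.000e-03  2.940e-01  1.577e+00] [5.89251706e+02 2.61462184e-01 1.39400611e+02] [-3.14126181 -0.43687482 -0.00470654]
```

```bash
python3 - <<'E'
import numpy as np
from scipy.optimize import fsolve
D=[(.3536,1.6341,1.1552,624.5,252.6),(.23345,1.81589,1.09227,543.35,246.4),(.298,2.112,.294,589.25,139.4),(.23,1.99,.61,586.5,198.9)]
A=[];b=[]
for q2,q3,q5,r,z in D:
    s,t=q2+q3,q2+q3+q5
    A+=[[1,0,np.sin(q2),np.sin(s),np.sin(t)],[0,1,np.cos(q2),np.cos(s),np.cos(t)]]; b+=[r,z]
p,res,*_=np.linalg.lstsq(np.array(A),b,rcond=None); print(p.round(1),(np.array(A)@p-b).round(1))
a,h,L1,L2,L3=p
def ik(r,z,phi):
    t=np.pi+phi
    f=lambda q:[a+L1*np.sin(q[0])+L2*np.sin(q[0]+q[1])+L3*np.sin(t)-r,h+L1*np.cos(q[0])+L2*np.cos(q[0]+q[1])+L3*np.cos(t)-z]
    q=fsolve(f,[.3,2.1]); return q.round(3),round(t-q.sum(),3)
for x in (585,600,620):
  for z in (130,150,170):
    print(x,z,[ik(x,z,np.radians(25-th))[1] for th in (50,55,60,65,70)])
print([ik(x,z,np.radians(-25+th)) for th in (0,50,70) for x,z in ((470,140),(470,200))])
E
```

```text
[ 28.  153.6 564.  436.9 253. ] [-2.1  0.2  2.9  1.7  3.4 -0.9 -4.3 -1.1]
585 130 [np.float64(0.268), np.float64(0.138), np.float64(0.003), np.float64(-0.138), np.float64(-0.284)]
585 150 [np.float64(0.32), np.float64(0.192), np.float64(0.059), np.float64(-0.079), np.float64(-0.223)]
585 170 [np.float64(0.371), np.float64(0.245), np.float64(0.114), np.float64(-0.022), np.float64(-0.163)]
600 130 [np.float64(0.28), np.float64(0.15), np.float64(0.016), np.float64(-0.124), np.float64(-0.27)]
600 150 [np.float64(0.331), np.float64(0.203), np.float64(0.07), np.float64(-0.068), np.float64(-0.211)]
600 170 [np.float64(0.381), np.float64(0.254), np.float64(0.124), np.float64(-0.012), np.float64(-0.153)]
620 130 [np.float64(0.297), np.float64(0.168), np.float64(0.033), np.float64(-0.106), np.float64(-0.25)]
620 150 [np.float64(0.346), np.float64(0.218), np.float64(0.085), np.float64(-0.052), np.float64(-0.194)]
620 170 [np.float64(0.395), np.float64(0.268), np.float64(0.137), np.float64(0.002), np.float64(-0.138)]
[(array([0.118, 2.361]), np.float64(0.226)), (array([0.012, 2.279]), np.float64(0.414)), (array([0.421, 1.904]), np.float64(1.253)), (array([0.35 , 1.841]), np.float64(1.386)), (array([0.581, 1.767]), np.float64(1.579)), (array([0.51 , 1.719]), np.float64(1.699))]
```

```bash

python3 -m inch '[[0,0,0,0.05,0,0.27,0.6],[0,0,0,0.05,0,0.27,0.6],[0,0.011,0,0,0,0,0.6],[0,0.011,0,0,0,0,0.6],[0,0.011,0,0,0,0,0.6],[0,0.011,0,0,0,0,0.6],[0,0,0,0,0,0,0.6],[0,0,0,0,0,0,0.6]]'
python3 -m inch '[[0,0,0,0,0,0,0.6],[0,0,0,0,0,0,0.6],[0,0,0,0,0,0,0.6],[0,0,0,0,0,0,0.6],[0,0,0,0,0,0,0.6],[0,0,0,0,0,0,0.6]]'
cat > rings.py <<'E'
from rig import grab_frame,r
from h import *
print(r.sense()["qpos"].round(3))
for n in ("scene","top","wrist"):
    f=grab_frame(n); pickle.dump(f,open(n+"5.pkl","wb")); C=cloud(f); h=cv2.cvtColor(f["pixels"],cv2.COLOR_RGB2HSV).astype(int)
    g=(h[...,0]>17)&(h[...,0]<30)&(h[...,1]>150)&(h[...,2]>90)
    for i,c,s in blobs(g,6)[0]:
        q=C[int(c[1]),int(c[0])]
        if s[4]<600: print(n,c.round(),s[4],q.round())
E
python3 rings.py
```

```text
clock: 26.92
eef_pos: [600.2, -0.2, 129.0]
tcp_rot: [3.142, -0.575, -0.005]
contact_force: [0.4, 0.1, -3.0]
opening: 0.675
grasp_force: 54.8
clock: 27.42
eef_pos: [600.0, -0.2, 129.6]
tcp_rot: [3.142, -0.577, -0.005]
contact_force: [0.2, 0.5, -3.3]
opening: 0.671
grasp_force: 54.8
[-2.000e-03  3.250e-01  2.187e+00 -2.900e-02  5.200e-02  1.602e+00]
top [503. 281.] 20 [ 301. -628.   36.]
top [507. 322.] 18 [ 198. -631.   33.]
wrist [317. 344.] 16 [552. -49.   3.]
```

```bash
python3 - <<'E'
from h import *
def hsv(f): return cv2.cvtColor(f["pixels"],cv2.COLOR_RGB2HSV).astype(int)
f=pickle.load(open("wrist3.pkl","rb")); h=hsv(f); C=cloud(f)
g=(h[...,0]>14)&(h[...,0]<30)&(h[...,1]>120)&(h[...,2]>110)&(C[...,0]>540)&(C[...,0]<640)&(abs(C[...,1]-254)<32)
print("ring hsv",np.percentile(h[g],[10,50,90],axis=0))
m=(C[...,0]>480)&(C[...,0]<585)&(abs(C[...,1])<50)&(C[...,2]<20); print("mat/basket hsv",np.percentile(h[m],[10,50,90],axis=0))
for n in ("scene5","top5","wrist5"):
    f=pickle.load(open(n+".pkl","rb")); h=hsv(f); C=cloud(f)
    g=(h[...,0]>17)&(h[...,0]<30)&(h[...,1]>190)&(h[...,2]>100)&(C[...,0]>400)&(C[...,0]<700)&(abs(C[...,1])<110)
    for i,c,s in blobs(g,4)[0]: print(n,c.round(),s[4],C[int(c[1]),int(c[0])].round(),h[int(c[1]),int(c[0])])
    b=(C[...,0]>480)&(C[...,0]<590)&(abs(C[...,1])<52)&(C[...,2]>-5)&(C[...,2]<40); print(n,"basket interior px",b.sum(), "box px",((C[...,2]>60)&(C[...,0]>550)&(C[...,0]<680)&(abs(C[...,1])<35)).sum())
E
```

```text
ring hsv [[ 19.  174.6 118. ]
 [ 20.  219.  174. ]
 [ 21.  224.  236. ]]
mat/basket hsv [[ 12.  14.  76.]
 [ 17. 131. 142.]
 [109. 178. 191.]]
scene5 basket interior px 275 box px 1204
top5 basket interior px 2 box px 1127
wrist5 [239. 313.] 1827 [582.   5.  95.] [ 21 214 194]
wrist5 [286. 297.] 801 [589. -19.  95.] [90 16 62]
wrist5 basket interior px 571 box px 86855
```

```bash
cat > wr.py <<'E'
from rig import grab_frame,r
from h import *
f=grab_frame("wrist"); h=cv2.cvtColor(f["pixels"],cv2.COLOR_RGB2HSV).astype(int); C=cloud(f)
g=(h[...,0]>17)&(h[...,0]<30)&(h[...,1]>170)&(h[...,2]>100)&(C[...,0]>400)&(C[...,0]<700)&(abs(C[...,1])<110)
b,l=blobs(g,30)
for i,c,s in b: print(c.round(),s[:4],s[4],np.median(C[l==i],0).round(1))
g=(h[...,0]>17)&(h[...,0]<30)&(h[...,1]>170)&(h[...,2]>100)
print("all",[ (c.round().tolist(),int(s[4])) for i,c,s in blobs(g,30)[0]])
s=r.sense(); print(s["clock"],s["qpos"].round(3),s["eef_pos"].round(1),s["tcp_rot"].round(3))
E
python3 wr.py
python3 -m inch '[[0,0,0,0,0,0,0.6],[0,0,0,0.2,0,0,0.6],[0,0,0,-0.2,0,0,0.6],[0,0,0,0.2,0,0,0.6],[0,0,0,-0.2,0,0,0.6],[0,0,0,0,0,0,0.6],[0,0,0,0,0,0,0.6]]'
python3 wr.py
```

```text
[239. 313.] [204 275  70  75] 1857 [582.    4.3  96.6]
[286. 297.] [265 276  41  42] 814 [589.7 -19.8 101.2]
all [([239.0, 313.0], 1857), ([286.0, 297.0], 814)]
27.6167 [-2.000e-03  3.250e-01  2.188e+00 -2.900e-02  5.200e-02  1.602e+00] [ 5.999e+02 -2.000e-01  1.295e+02] [ 3.142 -0.577 -0.005]
clock: 28.2
eef_pos: [599.4, -0.2, 129.1]
tcp_rot: [-3.142, -0.576, -0.005]
contact_force: [0.6, -0.3, -4.4]
opening: 0.668
grasp_force: 54.8
[226. 325.] [205 304  41  41] 871 [575.1  10.5  92.9]
[284. 326.] [263 305  41  41] 889 [574.7 -19.2  92.7]
all [([226.0, 325.0], 871), ([284.0, 326.0], 889)]
28.25 [-2.000e-03  3.250e-01  2.188e+00 -2.900e-02  5.200e-02  1.602e+00] [ 5.996e+02 -2.000e-01  1.293e+02] [ 3.142 -0.577 -0.005]
```

One ring is out; two lie just short of the lip (x≈575). The scoop is only just steep enough, so I'll shake the box again, gently.

```bash

python3 -m inch '[[0,0,0,0.2,0,0,0.6],[0,0,0,-0.2,0,0,0.6],[0,0,0,0.2,0,0,0.6],[0,0,0,-0.2,0,0,0.6],[0,0,0,0,0,0,0.6]]'
python3 wr.py
```

```text
clock: 28.67
eef_pos: [599.2, -0.2, 129.0]
tcp_rot: [3.142, -0.576, -0.005]
contact_force: [-0.1, -0.2, -2.3]
opening: 0.67
grasp_force: 54.9
[226. 326.] [205 306  41  40] 849 [574.3  10.4  92.4]
[284. 326.] [263 306  42  40] 890 [574.2 -19.3  92.5]
all [([226.0, 326.0], 849), ([284.0, 326.0], 890)]
28.7167 [-2.000e-03  3.250e-01  2.188e+00 -2.900e-02  5.200e-02  1.603e+00] [ 5.992e+02 -2.000e-01  1.290e+02] [ 3.142 -0.576 -0.005]
```

```bash

python3 -m inch '[[0,0,0,0.4,0.3,0,0.6],[0,0,0,-0.4,-0.3,0,0.6],[0,0,0,0.5,0.3,0,0.6],[0,0,0,-0.5,-0.3,0,0.6],[0,0,0,0,0,0,0.6],[0,0,0,0,0,0,0.6]]'
python3 wr.py
```

```text
clock: 29.22
eef_pos: [599.0, -0.1, 128.8]
tcp_rot: [-3.141, -0.575, -0.006]
contact_force: [0.6, -1.5, -2.7]
opening: 0.666
grasp_force: 54.9
all []
29.2667 [-2.000e-03  3.250e-01  2.188e+00 -2.900e-02  5.200e-02  1.603e+00] [ 5.996e+02 -2.000e-01  1.293e+02] [-3.141 -0.576 -0.006]
```

All rings have left the box's view. I'll lift, level the box, and move it aside to look into the basket.

```bash

python3 -m inch '[[0,0,0,0.44,0,-0.67,0.6],[0,0,0,0.44,0,-0.67,0.6],[0,0,0,0.44,0,-0.67,0.6],[0,-0.0359,0,0,0,0,0.6],[0,-0.0359,0,0,0,0,0.6],[0,-0.0359,0,0,0,0,0.6],[0,-0.0359,0,0,0,0,0.6],[0,-0.0359,0,0,0,0,0.6]]'
python3 -m inch '[[0,-0.0359,0,0,0,0,0.6],[0,-0.0359,0,0,0,0,0.6],[0,-0.0359,0,0,0,0,0.6],[0,-0.0359,0,0,0,0,0.6],[0,0,0,0,-0.6,0,0.6],[0,0,0,0,-0.9,0,0.6],[0,0,0,0,-1,0,0.6],[0,0,0,0,-1,0,0.6]]'
python3 -m inch '[[0,0,0,0,-1,0,0.6],[0,0,0,0,-1,0,0.6],[0,0,0,0,-1,0,0.6],[0,0,0,0,-1,0,0.6],[0,0,0,0,-1,0,0.6],[0,0,0,0,-0.9,0,0.6],[0,0,0,0,-0.6,0,0.6],[0,0,0,0,0,0,0.6]]'
python3 - <<'E'
from rig import grab_frame,r
from h import *
s=r.sense(); print(s["eef_pos"],s["tcp_rot"],s["qpos"].round(2))
for n in ("scene","top","wrist"):
    f=grab_frame(n); pickle.dump(f,open(n+"6.pkl","wb")); C=cloud(f); h=cv2.cvtColor(f["pixels"],cv2.COLOR_RGB2HSV).astype(int)
    g=(h[...,0]>17)&(h[...,0]<30)&(h[...,1]>170)&(h[...,2]>90)&(C[...,0]>380)&(C[...,0]<750)&(C[...,1]>-150)
    for i,c,t in blobs(g,3)[0]: print(n,c.round(),t[:4],t[4],plane(f,*c,8).round())
E
```

```text
clock: 29.93
eef_pos: [600.9, -0.3, 191.3]
tcp_rot: [-3.141, -0.011, -0.005]
contact_force: [1.2, -0.1, -4.4]
opening: 0.668
grasp_force: 55.0
clock: 30.6
eef_pos: [601.0, 88.5, 189.2]
tcp_rot: [-3.141, 0.436, -0.006]
contact_force: [0.0, 0.4, -3.1]
opening: 0.67
grasp_force: 55.0
clock: 31.27
eef_pos: [601.2, 253.2, 189.6]
tcp_rot: [-3.139, 0.436, -0.002]
contact_force: [-0.8, -0.1, -1.9]
opening: 0.669
grasp_force: 55.0
[601.18497571 253.19982985 189.628386  ] [-3.13943786e+00  4.35870051e-01 -1.99063941e-03] [0.33 0.67 1.33 0.14 1.56 1.87]
top [276. 181.] [273 179   6   6] 12 [543.   3.   8.]
top [281. 183.] [280 182   4   3] 5 [539. -15.   8.]
top [282. 188.] [280 187   5   3] 8 [523. -18.   8.]
wrist [508. 142.] [502 138  10  11] 56 [545.   7.   8.]
wrist [504. 154.] [496 149  16  11] 129 [530.   4.   8.]
```

Brass shows inside the basket only (top view (276,181), (281,183), (282,188)), and none shows in the box. I'll put the box down, then count the rings from above.

```bash

python3 -m inch '[[0,0,0,0.23,0,0.9,0.6],[0,0,0,0.23,0,0.9,0.6],[0,0,0,0.23,0,0.9,0.6],[0,0,0,0.23,0,0.9,0.6],[0,0,0,0.23,0,0.9,0.6],[0,0,0,0.23,0,0.9,0.6],[0,0,0,0.1,0,0.5,0.6],[0,0,0,0.05,0,0.2,0.6]]'
python3 -m inch '[[0,0,0,0,0,0,0.6],[0,0,0,0,0,0,0.6]]'
```

```text
clock: 32.08
eef_pos: [570.0, 248.5, 33.4]
tcp_rot: [3.14, 0.441, -0.006]
contact_force: [-0.9, -0.2, -2.0]
opening: 0.672
grasp_force: 55.0
clock: 32.25
eef_pos: [572.1, 249.7, 36.2]
tcp_rot: [-3.141, 0.437, -0.005]
contact_force: [0.2, 0.4, -2.4]
opening: 0.666
grasp_force: 55.0
```

```bash

python3 -m inch '[[0,0,0,0.034,0,0.0725,0.6],[0,0,0,0.034,0,0.0725,0.6],[0,0,0,0.017,0,0.036,0.6],[0,0,0,0,0,0,0.6]]'
python3 -m inch '[[0,0,0,0.017,0,0.036,0.6],[0,0,0,0,0,0,0.6]]'
```

```text
clock: 32.58
eef_pos: [571.5, 250.0, 30.6]
tcp_rot: [-3.141, 0.437, -0.005]
contact_force: [0.3, -0.3, -3.5]
opening: 0.671
grasp_force: 55.0
clock: 32.75
eef_pos: [571.5, 250.0, 29.8]
tcp_rot: [-3.141, 0.438, -0.005]
contact_force: [-1.2, -0.1, 0.9]
opening: 0.671
grasp_force: 55.3
```

```bash

python3 -m inch '[[0,0,0,0,0,0,0],[0,0,0,0,0,0,0],[0,0,0,0,0,0,0],[0,0,0,0,0,0,0],[0,0,0,0,0,0,0],[0,0,0,0,0,-0.2,0],[0,0,0,0,0,-0.5,0],[0,0,0,0,0,-0.9,0]]'
python3 -m inch '[[0,0,0,0,0,-1,0],[0,0,0,0,0,-1,0],[0,0,0,0,0,-1,0],[0,0,0,0,0,-1,0],[0,0,0,0,0,-1,0],[0,0,0,0,0,-1,0],[0,0,0,-0.5,0,-1,0],[0,0.035,0,-0.8,0,-0.6,0]]'
python3 -m inch '[[0,0.035,0,-1,0.6,0,0],[0,0.035,0,-1,1,0,0],[0,0.035,0,-1,1,0,0],[0,0,0,-0.9,1,0,0],[0,0,0,-0.5,1,0,0],[0,0,0,0,1,0,0],[0,0,0,0,1,0,0],[0,0,0,0,1,0,0]]'
python3 -m inch '[[0,0,0,0,1,0,0],[0,0,0,0,1,0,0],[0,0,0,0,0,0,0],[0,0,0,0,0,0,0]]'
python3 - <<'E'
from rig import grab_frame,r
from h import *
s=r.sense(); print(s["eef_pos"],s["tcp_rot"],s["qpos"].round(2))
for n in ("scene","top","wrist"):
    f=grab_frame(n); pickle.dump(f,open(n+"7.pkl","wb")); C=cloud(f); h=cv2.cvtColor(f["pixels"],cv2.COLOR_RGB2HSV).astype(int)
    g=(h[...,0]>17)&(h[...,0]<30)&(h[...,1]>170)&(h[...,2]>90)&(C[...,0]>380)&(C[...,0]<750)&(C[...,1]>-150)
    for i,c,t in blobs(g,4)[0]: print(n,c.round(),t[:4],t[4],plane(f,*c,8).round())
    m=(C[...,1]>210)&(C[...,1]<300)&(C[...,0]>480)&(C[...,0]<790)&(C[...,2]>25)&(C[...,2]<60)
    q=C[m]; print(n,"box",m.sum(), q.min(0).round(),q.max(0).round()) if m.any() else 0
E
```

```text
clock: 33.42
eef_pos: [587.0, 249.4, 64.9]
tcp_rot: [3.14, 0.442, -0.005]
contact_force: [0.1, -0.4, -1.1]
opening: 0.999
grasp_force: 0.0
clock: 34.08
eef_pos: [642.3, 248.6, 249.7]
tcp_rot: [3.14, 0.332, -0.008]
contact_force: [-1.4, -0.7, -1.0]
opening: 0.999
grasp_force: 0.0
clock: 34.75
eef_pos: [530.5, 59.0, 269.2]
tcp_rot: [-3.141, -0.004, -0.005]
contact_force: [0.3, -1.0, -0.3]
opening: 1.0
grasp_force: 0.0
clock: 35.08
eef_pos: [530.6, 9.1, 268.5]
tcp_rot: [-3.141, -0.003, -0.007]
contact_force: [0.4, 0.2, 0.6]
opening: 1.004
grasp_force: 0.0
[530.63268722   9.12141065 268.54562801] [-3.14146478e+00 -3.05626015e-03 -7.39794236e-03] [0.01 0.19 1.82 0.   1.13 1.59]
scene box 888 [514. 221.  25.] [746. 280.  42.]
top box 689 [509. 219.  25.] [742. 278.  42.]
wrist [265. 149.] [244 133  41  33] 569 [539.  -5.   8.]
wrist box 6070 [510. 217.  25.] [692. 278.  42.]
```

```bash
python3 - <<'E'
from h import *
f=pickle.load(open("wrist7.pkl","rb")); h=cv2.cvtColor(f["pixels"],cv2.COLOR_RGB2HSV).astype(int)
g=(h[...,0]>16)&(h[...,0]<30)&(h[...,1]>165)&(h[...,2]>70)
for v in range(128,172): print("".join("#" if x else "." for x in g[v,235:295]))
a=plane(f,244,149,6);b=plane(f,285,149,6);print("mm/px",np.linalg.norm(a-b)/41)
E
```

```text
................##...##...#....#..###.......##...#....#...#.
.................#...#..#.....#....##..##...##...#...##...#.
.................................####....#####..##....#...#.
....##..#..................................###..##...##...##
....###.#...######...................................#....##
..##........#.#.##.....#...#########........................
..##.......##........#....##########.....####...............
..#...##...#.....#........##########...##..##...######...#..
..##..##.............##...##########.......##......###...###
.....#.......#...........############......##.......##...#..
..............#######....##############..#.#........##...#..
.............#########.#.###############.#..#..##..###...#..
..#.###.....################.......#####.......#######..##..
..#...##..#################........#####............#...####
..........#######..########........#####....................
..###..#..######....######...#.#.##.#####...................
..........####.......#####...#.#..#.#####.......#####.......
..#.#..#.#####..#.....#####.........#####.#.....#...#...#.##
..
[... 908 characters left out ...]
....
.##.......#.......#....##....##..################...........
...#.#.......##...##...#...#.....################.#...###...
.#####..............#..#....#.#....##############.#......###
....................................#############..........#
...........................................########........#
..........................................................##
.....................................................###..##
.........................................................##.
............................................................
............................................................
............................................................
mm/px 1.1837435937738296
```

The wrist mask shows three distinct rings, with holes near columns 253, 267 and 276, all inside the basket. The box stands level at z≈40 with its lid still back, and the arm is clear of everything, so I'm handing in.

```bash
python3 -c "
from rig import r
print(r.sign_off())"
```

```text
the job is handed in; nothing more can be done
None
```

The job is handed in at about 35 s: the basket stands on the cork mat with all three rings in it, and the grey box is upright on the bench with its lid held right back, about 10 mm behind its original spot because it slid as the lid opened.

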